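Snug down an eye bolt in a turned blank with a tommy bar

TASK

Pick up the wooden-handled tommy bar, slide its steel rod through the loop of the eye bolt in the turned blank, and with the bar alone turn the eye clockwise (seen from above) until it pulls up firmly snug; stop there, do not overtighten it. Then draw the bar out, lay it flat back on the cork mat and let go, leaving the other things on the bench where they are.

Things in the scene. Friction and masses are not known exactly. Their poses are not given: they have to be found in the camera images.
- bar: the loose tommy bar, 200 mm long, about 0.12 kg, lying flat on the mat, tip roughly away from the robot, axis 13 mm above the mat's top. Origin on its axis where handle meets rod, +x towards the tip. Rod: x 0 to +110 mm, round steel, 9 mm diameter, round nose. Handle: x -90 to 0 mm, dark wood and brass ferrule, 26 x 26 mm square, faces square to y and z. Balances at about x -14 mm.
- bar_tip (a point): the nose of the bar's steel rod, 110 mm from the bar's origin along its axis. The rod fits the loop loosely: it can skew some 15 degrees in it before it bears on the loop and turns it
- loop (a point): centre of the eye bolt's steel loop, 89 mm above the bench, on the bolt's upright turning axis. x is the level axis of the hole, along which the rod slides in (from either end); z is up. Hole 12.5 mm clear diameter, 14 mm long along x; loop 27 mm outside. It turns only about its upright axis and its height does not change noticeably.
- eye: the steel eye bolt: loop on a short neck and collar (24 mm across, 3 mm above the blank, on a brass washer); origin on the turning axis at the blank's top, x along the hole. Not to be gripped or pushed with the fingers.
- mark (a point): red paint mark on the brass washer (30 mm across) under the eye's collar, 12 mm from the turning axis. The eye runs freely clockwise (0.06 N m) for 0.8 to 1.3 rad more; where it comes home cannot be seen, only felt: it then resists with 0.45 N m. Turned on, the washer goes along and resistance grows 0.08 N m per 0.1 rad. Snug: 0.5 to 0.65 N m, mark shifted 1 to 3 mm; more overtightens. It stays as left.
- blank: pale turned wooden blank, fixed in a jig (plywood plate 130 x 130 x 15 mm with two dark cleats to 37 mm height); fixed to the bench. Origin on the bench under the eye bolt's turning axis. Blank up to 82 mm across, top 60 mm above the bench. Only the eye and washer stand above that.
- mat: cork mat fixed on the bench, 240 (x) x 160 (y) x 4 mm thick, origin at the centre of its underside. The blank and the mat may stand either way round, one left and one right.
- mug: bystander, loose: blue mug, 80 mm across, 90 mm tall; origin at the centre of its underside. Leave it alone.
- finial: bystander, loose: pale turned finial standing on its 48 mm foot, 108 mm tall; origin at the centre of its underside. Leave it alone.
- finial_dark: bystander, loose: dark turned finial standing on its 44 mm foot, 90 mm tall; origin at the centre of its underside. Leave it alone.
- wood_ring: bystander, loose: pale turned wooden ring lying flat, 56 mm across, 22 mm tall; origin at the centre of its underside. Leave it alone.
- offcut: bystander, loose: wooden offcut 60 x 45 x 30 mm; origin at the centre of its underside. Leave it alone.
- wax_jar: bystander, loose: amber wax jar, 70 mm across, 60 mm tall; origin at the centre of its underside. Leave it alone.
- screwdriver: bystander, loose: screwdriver with a yellow handle, lying flat, well to the side; origin at the underside of its middle. Leave it alone.

How it is judged:
By the outcome, as a careful person would: the job done as asked, in the order asked, and still so for the second after the job is handed in, with the robot touching nothing.
It also fails if it takes over 72 s, if anything falls off the work surface, if the arm or the gripper's body presses on something with over 40 N, if the wrist force passes 120 N, or if a joint passes its speed limit or range.

ROBOT

A 6-joint arm with a two-finger parallel gripper is mounted at the origin on the work surface. World frame = base frame: x ahead of the robot, y to its left, z up, the work surface at z = 0. Lengths are in m, angles in rad, forces in N, time in s.
With the tool pointing down it reaches from about 0.3 to 0.775 m from the base axis. Payload 14.6 kg.
Tool frame: the origin (TCP) lies on the mounting face of the last link; the fingertips stand 199 mm ahead of it and the grasp point (between the pads) lies 180 mm ahead of it; z points along the fingers, y is the direction in which the jaws open and shut (so a half turn about z gives the same grasp; the last joint's range is limited). The gripper opens to 94 mm and grips with 3 to 60 N. Pads are 16 mm wide; open, the fingers measure 119 mm over their backs; the gripper's body (75 mm by 177 mm) begins 78 mm behind the grasp point.
Start: joints at [-1.212, 0.3, 1.521, -0, 1.321, -0.067], TCP at [0.227, -0.501, 0.405] pointing down, gripper open.
Joint ranges: [-3.03, 3.03], [-0.79, 2.21], [0.23, 2.52], [-1.04, 4.18], [0, 3.07], [-2.55, 2.55]. Speed limits (rad/s): [2.22, 2.22, 2.57, 3.14, 3.14, 3.14].

INTERFACE

Orientations are given as [roll, pitch, yaw] about the fixed x, y, z axes, in that order (R = Rz(yaw) Ry(pitch) Rx(roll)).
In Python, from station import sensors, vision, job gives the robot as it stands. The module is installed in compiled form; this text tells all that it offers.
- The arm moves only by the tool arm_command, never from a script. Its argument "plan" is one flat list of numbers, 5 for each row, row after row: the closure, from -1 (fully open) to 1 (shut), so that 0 is half open, then the shift along the world's x, y, z scaled (see below), then the turn about the world's z scaled (see below). A call has 1 to 20 rows; each row is the pose to reach, as a shift and turn from the pose commanded when the call began; what a row does not reach only later rows make up. The controller multiplies each number of a shift by 400 mm and each number of a turn by 120 degrees. A row lasts 1/10 s, in which the tool goes at most 50 mm and 8.59 degrees, less where a joint would pass 70% of its speed; a pose out of reach is approached as far as the arm can. A call with a number of a shift or a turn outside -1 to 1 is refused whole. A call with a gripper value outside its range is refused whole. The fingers move at their own pace and stop on an object; "newtons" is the grip in N (left out, the last holds). Time passes only in rows, so rows that repeat a pose let the fingers close. It gives the time, the measured TCP pose, the force and the opening at its end, in the units of the state.
- sensors.get_obs(): the state, without advancing time (a new reading comes with each control period).
- vision.camera(name): name is "scene" or "side" or "wrist"; returns the picture (480x640x3 uint8, blue, green, red); there is no depth.
- vision.camera_params(name): a dict with "intrinsics" (3x3 intrinsics, pixels), "rvec" (rotation vector, rad) and "tvec" (3), from world to camera coordinates, as OpenCV has them. Camera axes: x right, y down, z forward; pixel columns grow to the right and rows downward; lengths in m; the calibration is good to about 2 mm. A picture is of the moment at which its call begins: read the wrist's pose just before it. camera_params takes no time and is no camera call; for the wrist camera it gives the pose at the moment of the call.
- job.hand_in(): hands the job in, once; it reports no verdict.
Trained networks look in the newest picture that a camera, given by its name, has taken for a name from the list of things; names that differ only in an ending like _2 or _b are one class to them, and where a whole thing is asked for, a point or a joint stands for the part that bears it (a point fixed in the world has none). Each returns a list of dicts, best first, with "confidence" (0 to 1); they miss things now and then, are a little off and sometimes report something else, mostly with a low value. They report only what shows in the picture. A call takes as long as a camera call.
- vision.search_frame(name, camera): "at" ([row, column] in pixels, amid what is visible of it).
- vision.silhouettes(name, camera): "mask" (480x640 bool, what is visible of it) and "at" ([row, column] in pixels, amid what is visible of it).
- vision.pinpoint(name, camera): "at" ([row, column] in pixels: a listed point, or the origin of a listed thing).
The state is a dict: "time_s": time; "qpos": joint angles; "joint_vel": joint speeds; "tau": joint torques, N m; "ee_pos": TCP position; "eef_rot": TCP orientation; "force": force on the tool from outside, world axes, zero at the start; "moment": the same for the moment, N m; "grip_width": finger opening in m.
Only numpy, scipy, OpenCV 4.12 (cv2) and the standard library are available. Lean on these libraries where they do the work, as an engineer would, in place of code of your own. Each camera call takes 0.05 s, during which the arm holds its last target.

## Working session

There is one attempt and no reset: what is moved stays moved. The work goes in short steps, Python scripts to look and compute and a tool call to move; the robot and the scene stay as the last step left them, time stands still between calls to the robot, and variables do not carry over. Pictures are saved under pics/ and viewed, and the job is handed in when it is done.

Besides the shell and the picture viewer there is one more tool, called after "Emit:" as a command line: name --argument value ..., lists and objects as JSON in quotes. arm_command: Moves the arm, as the interface text tells. Its arguments: {"type":"object","properties":{"plan":{"type":"array"},"newtons":{"type":"number"}},"required":["plan"]}

```bash
mkdir -p pics; ls; cat > h.py <<'E'
import numpy as np, cv2
from station import sensors, vision, job
def P(c):
    p=vision.camera_params(c); K=np.array(p["intrinsics"],float); R=cv2.Rodrigues(np.array(p["rvec"],float))[0]; t=np.array(p["tvec"],float).ravel(); return K,R,t
def ray(c,at,par=None):
    K,R,t=par or P(c); d=R.T@np.linalg.solve(K,np.array([at[1],at[0],1.])); return -R.T@t,d
def onz(c,at,z,par=None):
    o,d=ray(c,at,par); return o+d*(z-o[2])/d[2]
def proj(c,X,par=None):
    K,R,t=par or P(c); u=K@(R@np.array(X,float)+t); return u[1]/u[2],u[0]/u[2]
def tri(obs):
    A=np.zeros((3,3));b=np.zeros(3)
    for o,d in obs:
        d=d/np.linalg.norm(d);M=np.eye(3)-np.outer(d,d);A+=M;b+=M@o
    return np.linalg.solve(A,b)
E
python3 - <<'E'
from h import *
for c in ["scene","side","wrist"]:
    im=vision.camera(c); cv2.imwrite(f"pics/{c}0.png",im)
    o,d=ray(c,(240,320)); print(c,o.round(3),d.round(3))
o=sensors.get_obs(); print({k:np.round(v,3) for k,v in o.items()})
E
```

```text
pics
scene [1.173 0.144 0.94 ] [-0.532 -0.228 -0.815]
side [0.481 0.544 0.78 ] [ 0.191 -0.656 -0.73 ]
wrist [ 0.291 -0.471  0.384] [-0.228 -0.123 -0.966]
{'time_s': np.float64(0.15), 'qpos': array([-1.212,  0.3  ,  1.521, -0.   ,  1.321, -0.067]), 'joint_vel': array([ 0.001, -0.002, -0.003,  0.001,  0.001, -0.   ]), 'tau': array([ 4.0000e-03, -5.3195e+01, -3.5282e+01,  7.1000e-02,  2.4000e-02,
       -0.0000e+00]), 'ee_pos': array([ 0.227, -0.501,  0.404]), 'eef_rot': array([-3.141, -0.   ,  0.426]), 'force': array([ 0.041,  0.477, -0.743]), 'moment': array([-0.048, -0.014, -0.02 ]), 'grip_width': np.float64(0.094)}
```

View pics/scene0.png

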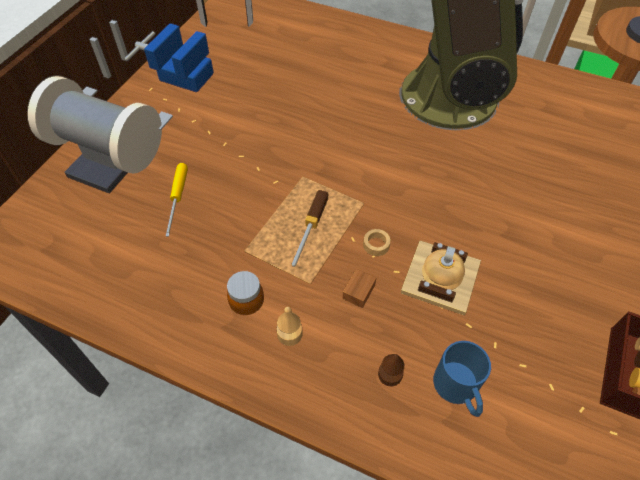

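View pics/side0.png

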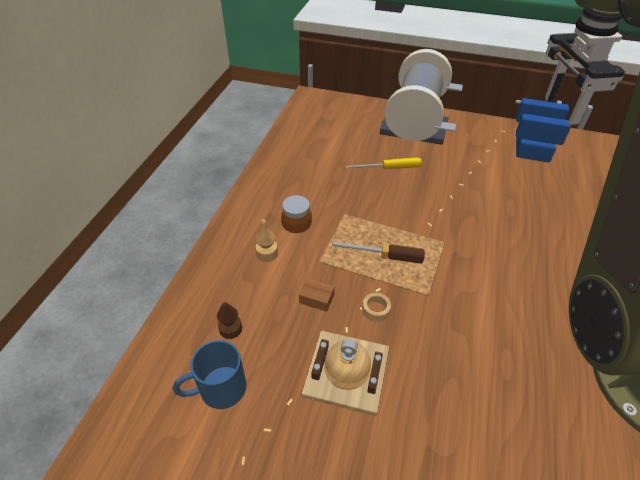

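View pics/wrist0.png

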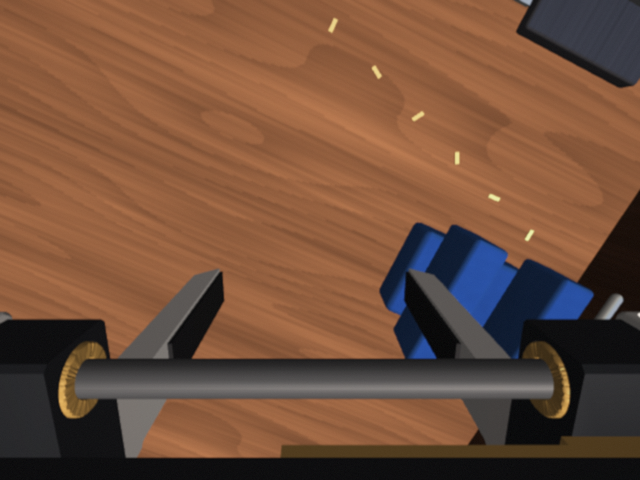

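```bash
python3 - <<'E'
from h import *
for c in ["scene","side"]:
    for n in ["bar","bar_tip","loop","eye","mark","blank","mat","mug","finial","finial_dark","wood_ring","offcut","wax_jar"]:
        if c=="side" and n in("mug","offcut","wax_jar","wood_ring"): continue
        r=vision.pinpoint(n,c)
        z={"bar":.017,"bar_tip":.017,"loop":.089,"eye":.06,"mark":.061}.get(n,0)
        for q in r[:2]: print(c,n,np.round(q["at"],1),round(q["confidence"],2),onz(c,q["at"],z).round(4))
print(sensors.get_obs()["time_s"])
E
```

```text
scene bar [225.9 310.1] 0.69 [ 0.546  -0.1483  0.017 ]
scene bar_tip [262.5 293.3] 0.91 [ 0.6441 -0.1409  0.017 ]
scene loop [250.5 446.2] 0.65 [0.5417 0.1337 0.089 ]
scene loop [243.6 376.4] 0.3 [0.5812 0.0074 0.089 ]
scene eye [261.  447.3] 0.49 [0.5431 0.1423 0.06  ]
scene mark [260.4 453.7] 0.71 [0.5374 0.1532 0.061 ]
scene blank [279.3 435.9] 0.97 [0.5524 0.1336 0.    ]
scene blank [373.3 390.3] 0.2 [0.7776 0.1167 0.    ]
scene mat [227.6 307.6] 0.58 [ 0.5408 -0.1567  0.    ]
scene mug [264.4 294.5] 0.7 [ 0.6375 -0.1419  0.    ]
scene mug [381.1 453.3] 0.67 [0.745  0.2247 0.    ]
scene finial [335.1 289.7] 0.74 [ 0.7844 -0.0819  0.    ]
scene finial [297.3 244. ] 0.72 [ 0.7481 -0.1995  0.    ]
scene finial_dark [370.6 390.9] 0.9 [0.7723 0.1159 0.    ]
scene wood_ring [242.8 375.8] 0.69 [ 0.5179 -0.0087 -0.    ]
scene wood_ring [383.6 454.8] 0.62 [0.7484 0.2285 0.    ]
scene offcut [290.6 356.6] 0.73 [ 0.6427 -0.0026  0.    ]
scene wax_jar [299. 247.] 0.87 [ 0.749  -0.1923  0.    ]
scene wax_jar [336.2 290.4] 0.59 [ 0.7859 -0.0798  0.    ]
side bar [249.3 381.2] 0.89 [ 0.5453 -0.1534  0.017 ]
side bar_tip [243.1 334.5] 0.77 [ 0.6472 -0.1419  0.017 ]
side bar_tip [346.4 345.8] 0.53 [0.5598 0.0994 0.017 ]
side loop [344.7 346.9] 0.57 [0.5514 0.1378 0.089 ]
side loop [166.8 382.1] 0.55 [ 0.5889 -0.3442  0.089 ]
side eye [356.5 349.7] 0.73 [0.5442 0.1413 0.06  ]
side eye [166.1 382.6] 0.61 [ 0.5928 -0.3845  0.06  ]
side mark [366.3 351.2] 0.57 [0.5373 0.1588 0.061 ]
side mark [323.6 228.6] 0.48 [0.7668 0.1403 0.061 ]
side blank [372.8 348.3] 0.66 [ 0.5441  0.1399 -0.    ]
side blank [257.4 265. ] 0.19 [ 0.7848 -0.0726  0.    ]
side mat [251.9 387.9] 0.65 [ 0.531  -0.1656  0.    ]
side mat [362.9 346.7] 0.6 [0.5516 0.1219 0.    ]
side finial [254.1 265.5] 0.59 [ 0.7872 -0.0818  0.    ]
side finial [224.9 298.3] 0.36 [ 0.7468 -0.1885 -0.    ]
side finial_dark [325.9 226.8] 0.81 [0.7922 0.1119 0.    ]
1.25
```

The mat with the bar is on the right (scene px ~(225,305)), and the blank with the eye is on the left (~(260,445)). Before moving, I'll zoom in on the eye.

```bash
python3 - <<'E'
from h import *
a=cv2.imread("pics/scene0.png")[230:310,395:490]; b=cv2.imread("pics/side0.png")[325:415,300:395]
f=lambda x:cv2.resize(x,(390,390),interpolation=cv2.INTER_CUBIC)
cv2.imwrite("pics/crop0.png",np.hstack([f(a),f(b)]))
E
```

```text
(no output)
```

View pics/crop0.png

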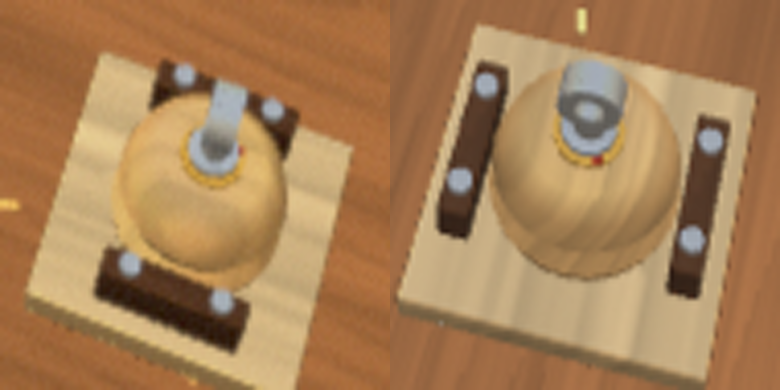

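Emit:
arm_command --plan '[-1,0.73,0.88,-0.11,-0.156,-1,0.73,0.88,-0.11,-0.156,-1,0.73,0.88,-0.11,-0.156,-1,0.73,0.88,-0.11,-0.156,-1,0.73,0.88,-0.11,-0.156,-1,0.73,0.88,-0.11,-0.156,-1,0.73,0.88,-0.11,-0.156,-1,0.73,0.88,-0.11,-0.156,-1,0.73,0.88,-0.11,-0.156,-1,0.73,0.88,-0.11,-0.156,-1,0.73,0.88,-0.11,-0.156,-1,0.73,0.88,-0.11,-0.156,-1,0.73,0.88,-0.11,-0.156]' --newtons 40

```text
time_s: 2.55
ee_pos: [0.5185, -0.1501, 0.3609]
eef_rot: [3.141, -0.0, 0.098]
force: [0.4, 0.5, 0.3]
grip_width: 0.094
```

```bash
python3 - <<'E'
from h import *
o=sensors.get_obs(); print(o["time_s"],o["ee_pos"],o["eef_rot"],o["qpos"].round(3) if hasattr(o["qpos"],'round') else o["qpos"])
im=vision.camera("wrist"); cv2.imwrite("pics/w1.png",im)
for n in ["bar","bar_tip"]:
  for q in vision.pinpoint(n,"wrist")[:2]: print(n,np.round(q["at"],1),q["confidence"],onz("wrist",q["at"],.017).round(4))
r=vision.silhouettes("bar","wrist")
for q in r[:2]:
  m=q["mask"]; ys,xs=np.nonzero(m); print(q["confidence"],len(xs),q["at"])
np.save("m1.npy",r[0]["mask"])
E
```

```text
2.55 [ 0.51851307 -0.15005075  0.36088006] [ 3.14139580e+00 -1.16094539e-04  9.75748762e-02] [-0.35   0.317  1.604 -0.     1.22   1.124]
bar [201.2 316.2] 0.55 [ 0.5382 -0.1506  0.017 ]
bar_tip [ 64.9 313.8] 0.6 [ 0.6484 -0.1377  0.017 ]
0.81 4302 [223.6, 318.5]
0.49 41166 [177.7, 337.0]
```

View pics/w1.png

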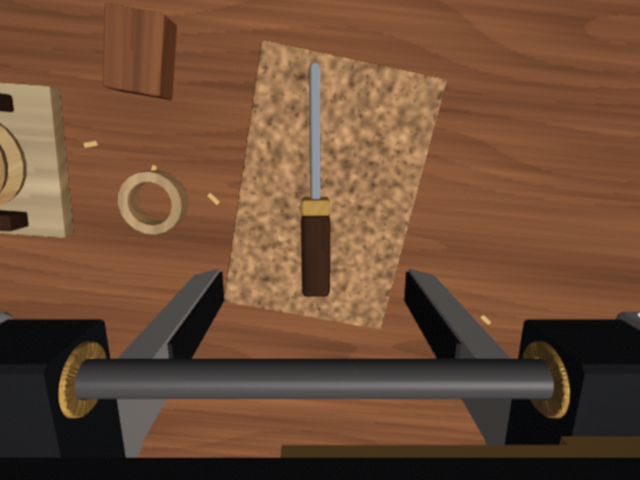

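The wrist view shows the bar almost upright in the picture: tip at (63,315), ferrule end at (199,316), butt at (296,316). I'll fit the axis.

```bash
python3 - <<'E'
from h import *
m=np.load("m1.npy"); pts=[]
for r in range(75,290,5):
    c=np.nonzero(m[r])[0]
    if len(c)>3: pts.append((onz("wrist",(r,c.mean()),.017 if r<195 else .03)))
pts=np.array(pts)
vx,vy,x0,y0=cv2.fitLine(pts[:,:2].astype(np.float32),cv2.DIST_HUBER,0,.01,.01).ravel()
print(np.arctan(vy/vx), x0,y0)
for rng in [(0,24),(24,99)]:
    q=pts[rng[0]:rng[1]]; p=np.polyfit(q[:,0],q[:,1],1); print(len(q),np.arctan(p[0]),np.polyval(p,.5),np.polyval(p,.6))
print("tip",onz("wrist",(63,315),.017),"or",onz("wrist",(199,316),.025),"butt top",onz("wrist",(270,316),.03),onz("wrist",(296,316),.03), onz("wrist",(296,316),.004))
E
```

```text
0.10672153 0.5316523 -0.14972292
24 0.1055609239459408 -0.15301542660272122 -0.14241994942302363
19 0.10754920544216938 -0.15309706106967444 -0.14230048098236375
tip [ 0.64995245 -0.13827134  0.017     ] or [ 0.54151321 -0.14973272  0.025     ] butt top [ 0.47917021 -0.1558534   0.03      ] [ 0.45443851 -0.15829674  0.03      ] [ 0.4432005  -0.15960667  0.004     ]
```

Emit:
arm_command --plan '[-1,-0.039,-0.007,-0.12,0.0043,-1,-0.039,-0.007,-0.24,0.0043,-1,-0.039,-0.007,-0.32,0.0043,-1,-0.039,-0.007,-0.36,0.0043,-1,-0.039,-0.007,-0.384,0.0043,-1,-0.039,-0.007,-0.384,0.0043,-1,-0.039,-0.007,-0.384,0.0043]'

```text
time_s: 3.45
ee_pos: [0.5038, -0.1519, 0.2079]
eef_rot: [3.141, -0.001, 0.108]
force: [-0.0, -0.8, 0.6]
grip_width: 0.094
```

```bash
python3 - <<'E'
from h import *
o=sensors.get_obs(); print(o["time_s"],o["ee_pos"],o["eef_rot"],o["force"],o["moment"])
im=vision.camera("wrist"); cv2.imwrite("pics/w2.png",im)
E
```

```text
3.45 [ 0.50379011 -0.15193712  0.20793133] [ 3.14100613e+00 -1.06171887e-03  1.07879578e-01] [-0.04309789 -0.83480548  0.60202818] [0.04210999 0.02078123 0.01047791]
```

View pics/w2.png

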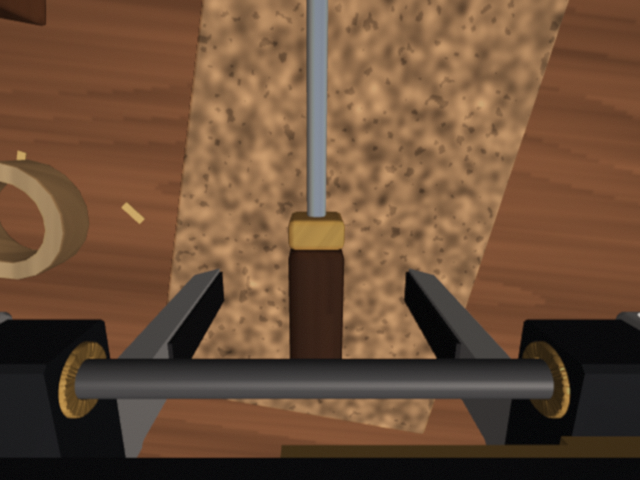

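The bar is centred between the jaws: handle at column 316, the gap centre about 315. Closing.

Emit:
arm_command --plan '[1,0,0,0,0,1,0,0,0,0,1,0,0,0,0,1,0,0,0,0,1,0,0,0,0,1,0,0,0,0,1,0,0,0,0,1,0,0,0,0,1,0,0,0,0,1,0,0,0,0]' --newtons 55

```text
time_s: 4.5
ee_pos: [0.5036, -0.1517, 0.207]
eef_rot: [3.142, 0.0, 0.108]
force: [0.8, 0.0, -0.2]
grip_width: 0.0255
```

Emit:
arm_command --plan '[1,0,0,0.1,0,1,0,0,0.2,0,1,0,0,0.32,0,1,0,0,0.44,0.05,1,0,0.1,0.475,0.12,1,0,0.2,0.475,0.19,1,0,0.3,0.475,0.26,1,0,0.4,0.475,0.33,1,0,0.5,0.475,0.4,1,0,0.58,0.475,0.47,1,0,0.625,0.475,0.54,1,0,0.625,0.475,0.61,1,0,0.625,0.475,0.67,1,0,0.625,0.475,0.7,1,0,0.625,0.475,0.7,1,0,0.625,0.475,0.7]'

```text
time_s: 6.1
ee_pos: [0.5035, 0.0983, 0.3969]
eef_rot: [-3.141, 0.0, 1.572]
force: [-0.9, 0.1, -1.4]
grip_width: 0.0258
```

```bash
python3 - <<'E'
from h import *
o=sensors.get_obs(); print(o["time_s"],o["ee_pos"],o["eef_rot"],o["force"],o["moment"],o["grip_width"],o["qpos"])
im=vision.camera("wrist"); cv2.imwrite("pics/w3.png",im)
for n,z in [("loop",.089),("eye",.06),("mark",.061),("bar_tip",.2)]:
  for q in vision.pinpoint(n,"wrist")[:2]: print(n,np.round(q["at"],1),q["confidence"],onz("wrist",q["at"],z).round(4))
r=vision.silhouettes("eye","wrist")
for i,q in enumerate(r[:2]): print(q["confidence"],q["mask"].sum(),q["at"])
if r: np.save("m3.npy",r[0]["mask"])
E
```

```text
6.1 [0.50352654 0.09828915 0.39692325] [-3.14126861e+00  4.77826605e-05  1.57198063e+00] [-0.94742351  0.10803388 -1.44601059] [-0.04669787 -0.02974947  0.01495667] 0.02577457432113349 [ 1.21377105e-01  2.24254295e-01  1.63477836e+00 -8.95279657e-06
  1.28288743e+00  1.20195352e-01]
loop [179.8 366.7] 0.85 [0.5423 0.1416 0.089 ]
eye [174.5 365.2] 0.73 [0.545  0.1431 0.06  ]
mark [163.5 358.1] 0.64 [0.5386 0.1524 0.061 ]
bar_tip [179.6 370.5] 0.62 [0.5282 0.153  0.2   ]
0.79 825 [176.8, 368.3]
```

View pics/w3.png

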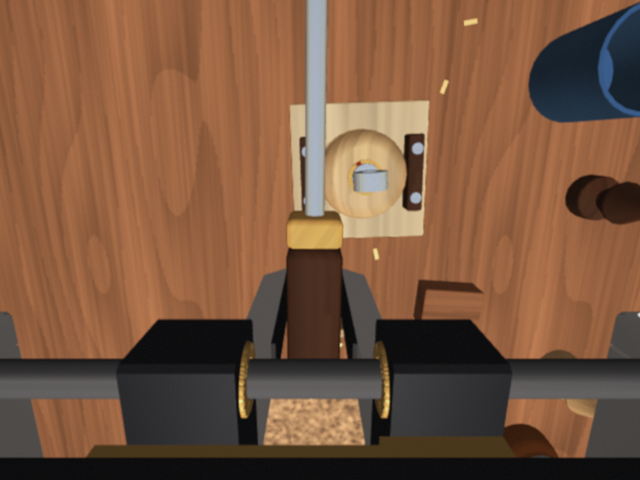

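Bar straight in the grip (rod along column 317), loop at about (179,370). Zooming in for the hole axis.

```bash
python3 - <<'E'
from h import *
a=cv2.imread("pics/w3.png")[135:225,320:420].copy(); m=np.load("m3.npy")[135:225,320:420]
b=a.copy(); b[m]=(0,0,255)
f=lambda x:cv2.resize(x,(400,360),interpolation=cv2.INTER_CUBIC)
cv2.imwrite("pics/crop3.png",np.hstack([f(a),f(b)]))
E
```

```text
(no output)
```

View pics/crop3.png

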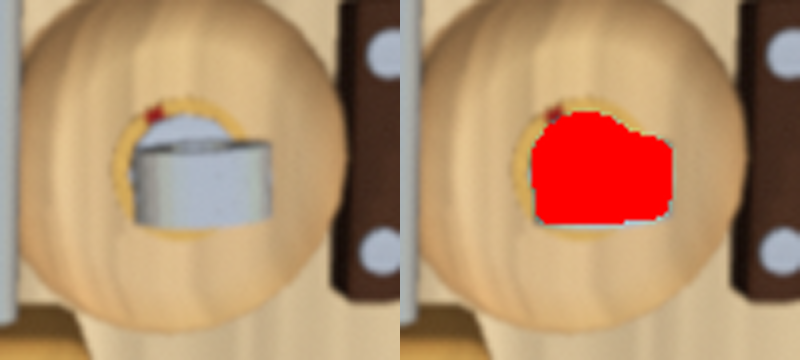

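```bash
cat > fit.py <<'E'
from h import *
from scipy.optimize import minimize
def cyl(x,y,yaw,z=.089,r=.0135,L=.014,n=60):
    a=np.linspace(0,2*np.pi,n,endpoint=False); ax=np.array([np.cos(yaw),np.sin(yaw),0]); s=np.array([-ax[1],ax[0],0])
    return np.array([np.array([x,y,z])+e*L/2*ax+r*(np.cos(t)*s+np.sin(t)*np.array([0,0,1])) for e in(-1,1) for t in a])
def hull(c,X,par=None):
    K,R,t=par or P(c); u=(K@(R@X.T+t[:,None])).T; u=u[:,:2]/u[:,2:]
    return cv2.convexHull(u.astype(np.float32))[:,0]
def draw(poly,x0,y0,w,h,S=8):
    m=np.zeros((h*S,w*S),np.uint8); cv2.fillPoly(m,[np.round((poly-[x0,y0]+.5)*S).astype(int)],1); return m
def fit(c,obs,x0,y0,w,h,init,par=None):
    par=par or P(c); T=draw(np.array(obs,np.float32),x0,y0,w,h)
    def cost(p):
        m=draw(hull(c,cyl(*p),par),x0,y0,w,h); return 1-(m&T).sum()/(m|T).sum()
    best=None
    for yaw in init[2]:
        r=minimize(cost,[init[0],init[1],yaw],method="Nelder-Mead",options=dict(initial_simplex=np.array([[init[0],init[1],yaw],[init[0]+.003,init[1],yaw],[init[0],init[1]+.003,yaw],[init[0],init[1],yaw+.2]]),xatol=1e-5,fatol=1e-5))
        if best is None or r.fun<best.fun: best=r
    return best
E
python3 - <<'E'
from fit import *
# traced outline in 4x crop, origin (320,135)
t=np.array([[135,152],[150,146],[175,141],[205,139],[240,140],[270,141],[271,160],[271,210],[265,218],[240,223],[200,227],[160,227],[137,223],[134,205]],float)
obs=(t+.5)/4-.5+[320,135]
b=fit("wrist",obs,330,150,80,60,(.543,.140,[1.4,1.57,1.75]))
print(b.x,b.fun)
a=cv2.imread("pics/w3.png")[135:225,320:420]; a=cv2.resize(a,(800,720)[:2],interpolation=cv2.INTER_CUBIC)[100:560]
h=hull("wrist",cyl(*b.x)); cv2.polylines(a,[np.round((h-[320,135]+.5)*8-[0,100]).astype(int)],True,(0,0,255),1)
cv2.imwrite("pics/ov3.png",a)
x,y,yaw=b.x
f=[]
for c,im,(x0,y0,w,hh) in [("scene","scene0",(425,235,50,45)),("side","side0",(325,330,50,45))]:
    a=cv2.imread(f"pics/{im}.png")[y0:y0+hh,x0:x0+w]; a=cv2.resize(a,(400,360),interpolation=cv2.INTER_CUBIC)
    h=hull(c,cyl(x,y,yaw)); cv2.polylines(a,[np.round((h-[x0,y0]+.5)*8).astype(int)],True,(0,0,255),1); f.append(a)
cv2.imwrite("pics/ov3b.png",np.hstack(f))
E
```

```text
[0.5448785  0.14149285 1.61585895] 0.06099050063122169
```

View pics/ov3.png

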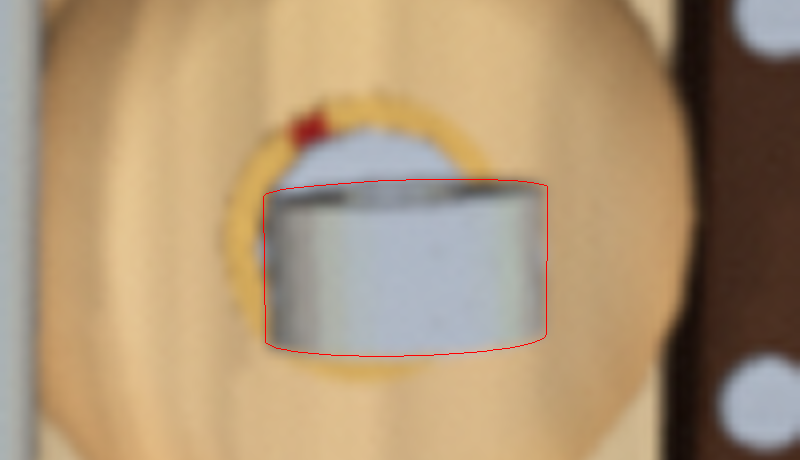

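View pics/ov3b.png

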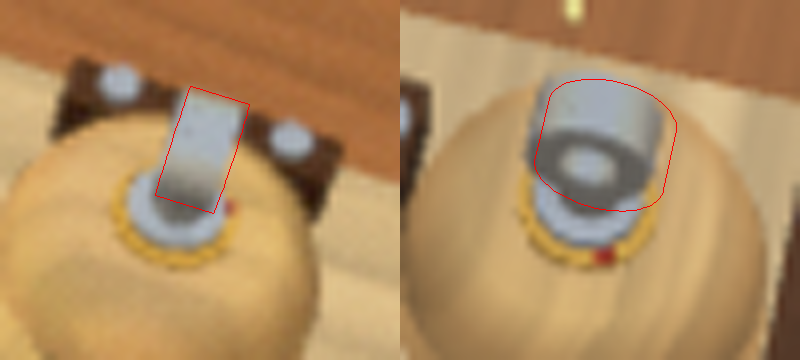

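```bash
python3 - <<'E'
from h import *
o=sensors.get_obs(); p=np.array(o["ee_pos"]); yaw=o["eef_rot"][2]
ux=np.array([np.cos(yaw),np.sin(yaw),0]); 
for s in [.05,.08,.1,.12,.148]:
    print(s,np.round(proj("wrist",p+ux*s-[0,0,.19]),1))
im=cv2.imread("pics/w3.png"); g=im.astype(int)
for r in [20,60,150,190,205]:
    print(r, g[r,300:335].sum(1)//3)
par=P("wrist"); print(par[0], (p-ray("wrist",(240,320))[0]).round(4))
# scene/side tip prediction
for c in ["scene","side"]:
    im=vision.camera(c); cv2.imwrite(f"pics/{c}3.png",im)
    print(c,np.round(proj(c,p+ux*.148-[0,0,.19]),1),[ (np.round(q["at"],1),round(q["confidence"],2)) for q in vision.pinpoint("bar_tip",c)[:2]])
f=[]
for c in ["scene","side"]:
    r,cc=[int(v) for v in proj(c,p+ux*.148-[0,0,.19])]
    a=cv2.imread(f"pics/{c}3.png")[r-30:r+30,cc-33:cc+33]; a=cv2.resize(a,(400,364),interpolation=cv2.INTER_CUBIC)
    k=400/66
    for s in np.arange(.1,.149,.004):
        q=proj(c,p+ux*s-[0,0,.19]); cv2.circle(a,(int((q[1]-cc+33+.5)*k),int((q[0]-r+30+.5)*k)),2,(0,0,255),-1)
    f.append(a)
cv2.imwrite("pics/tip3.png",np.hstack(f))
E
```

```text
0.05 [191.3 318.5]
0.08 [123.  318.6]
0.1 [ 73.8 318.8]
0.12 [ 21.4 318.9]
0.148 [-58.1 319.1]
20 [ 94  95  97  98  97  98 117 137 154 165 171 174 175 176 177 176 177 177
 176 174 173 172 171 169 164 151 127 103 100 107 109 108 105 108 109]
60 [101 100 100 101  98  98 118 141 157 167 173 175 178 178 179 179 180 178
 179 175 173 173 171 170 158 138 118 113 114 114 108 106 104 105 112]
150 [ 72  92 156 180 174 140 130 147 163 172 175 178 179 181 181 181 180 179
 177 176 175 174 169 157 134 102  89  91  97 105 110 115 115 116 117]
190 [171 109  50  38  58 101 132 153 166 175 176 179 180 180 182 180 182 179
 178 175 175 173 163 144 131 141 150 154 154 155 153 155 163 168 174]
205 [170 125  70  49  65 104 133 152 166 174 176 178 181 181 181 181 180 178
 177 176 174 171 160 143 140 160 170 173 177 169 156 147 147 148 151]
[[369.76009399   0.         313.7192499 ]
 [  0.         369.76009399 236.99787885]
 [  0.           0.           1.        ]] [ 0.0025 -0.0724  0.0204]
scene [217.  530.2] [(array([214.9, 530.9]), 0.84), (array([261.8, 450.8]), 0.56)]
side [377.1 366.4] [(array([379.4, 363.3]), 0.8)]
```

View pics/tip3.png

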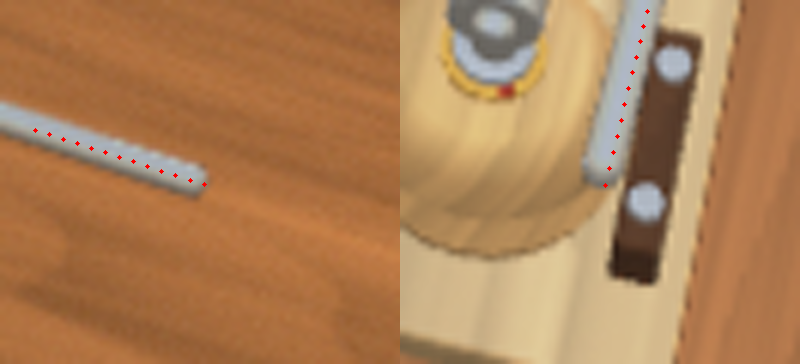

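Emit:
arm_command --plan '[1,0.04,-0.11,0,0.021,1,0.08,-0.22,0,0.021,1,0.123,-0.324,0,0.021,1,0.123,-0.324,-0.06,0.021,1,0.123,-0.324,-0.16,0.021,1,0.123,-0.324,-0.25,0.021,1,0.123,-0.324,-0.295,0.021,1,0.123,-0.324,-0.295,0.021,1,0.123,-0.324,-0.295,0.021]'

```text
time_s: 7.5
ee_pos: [0.5531, -0.0313, 0.2798]
eef_rot: [3.141, 0.0, 1.618]
force: [0.2, 0.1, -0.3]
grip_width: 0.0254
```

```bash
cat > look.py <<'E'
from fit import *
import sys
tag=sys.argv[1]; L=(.545,.1415,1.616) if len(sys.argv)<3 else eval(sys.argv[2]); D=.148
o=sensors.get_obs(); p=np.array(o["ee_pos"]); yaw=o["eef_rot"][2]; ux=np.array([np.cos(yaw),np.sin(yaw),0])
print(o["time_s"],p.round(4),np.round(o["eef_rot"],4),np.round(o["force"],2),np.round(o["moment"],3),o["grip_width"])
f=[]
for c in ["scene","side","wrist"]:
    im=vision.camera(c); cv2.imwrite(f"pics/{c}{tag}.png",im)
    r,cc=[int(v) for v in proj(c,[L[0],L[1],.089])]; h=26 if c!="wrist" else 40
    r=min(max(r,h),480-h)
    a=im[r-h:r+h,cc-h:cc+h]; k=266/(2*h); a=cv2.resize(a,(266,266),interpolation=cv2.INTER_CUBIC)
    b=a.copy()
    for s in np.arange(.1,.149,.004):
        q=proj(c,p+ux*s-[0,0,.19]); cv2.circle(b,(int((q[1]-cc+h+.5)*k),int((q[0]-r+h+.5)*k)),1,(0,0,255),-1)
    cv2.polylines(b,[np.round((hull(c,cyl(*L))-[cc-h,r-h]+.5)*k).astype(int)],True,(0,0,255),1)
    f.append(np.vstack([a,b]))
cv2.imwrite(f"pics/look{tag}.png",np.hstack(f))
E
python3 look.py 4
```

```text
7.5 [ 0.5531 -0.0313  0.2798] [3.1410e+00 1.0000e-04 1.6181e+00] [ 0.23  0.15 -0.3 ] [-0.079 -0.063  0.014] 0.02537674242948799
```

View pics/look4.png

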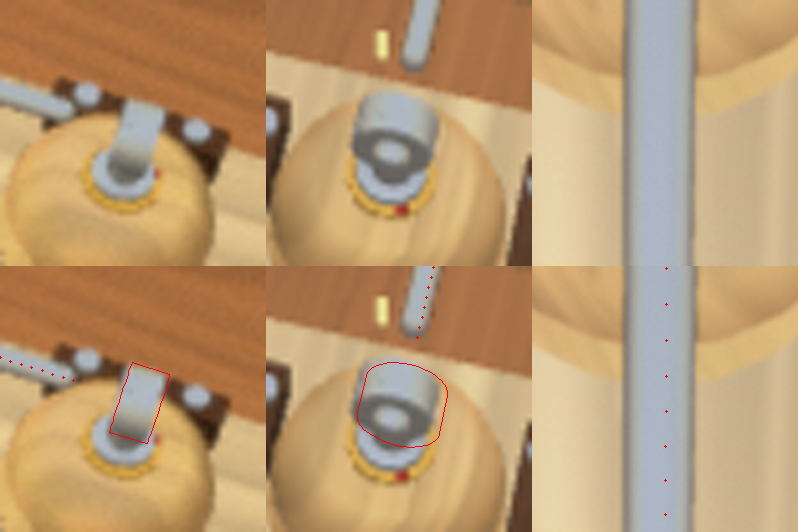

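```bash
python3 - <<'E'
from h import *
f=[]
for c,(x0,y0,w,h) in [("scene",(420,228,40,40)),("side",(330,310,50,50))]:
    a=cv2.imread(f"pics/{c}4.png")[y0:y0+h,x0:x0+w]
    k=600/h if h>w else 400/w
    a=cv2.resize(a,(400,400),interpolation=cv2.INTER_LINEAR); 
    for i in range(0,400,40): cv2.line(a,(i,0),(i,4),(0,0,0),1); cv2.line(a,(0,i),(4,i),(0,0,0),1)
    f.append(a)
cv2.imwrite("pics/z4.png",np.hstack(f))
for c in ["scene","side"]: print(c,P(c)[0][0,0])
E
```

```text
scene 544.0085281312315
side 473.3561383264818
```

View pics/z4.png

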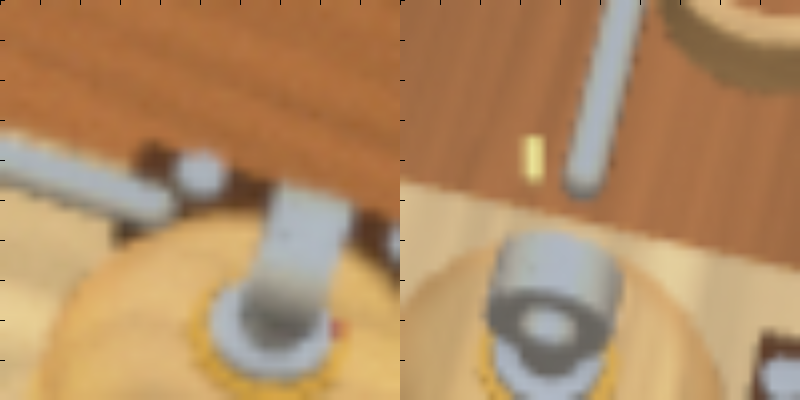

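```bash
python3 - <<'E'
from fit import *
o=sensors.get_obs(); p=np.array(o["ee_pos"]); yaw=o["eef_rot"][2]; ux=np.array([np.cos(yaw),np.sin(yaw),0])
L=(.545,.1415,1.616); ax=np.array([np.cos(L[2]),np.sin(L[2]),0])
C=np.array([L[0],L[1],.089])
def obs(c,pt):
    x0,y0,k={"scene":(420,228,10),"side":(330,310,8)}[c]; return np.array([(pt[0]+.5)/k-.5+x0,(pt[1]+.5)/k-.5+y0])
pr=lambda c,X:np.array(proj(c,X)[::-1])
# rod: fit offset perpendicular
rows=[];rhs=[]
R={"scene":[(0,155),(40,166),(150,202)],"side":[(227,0),(208,75),(189,150)]}
for c in R:
    for q in R[c]:
        q=obs(c,q); ss=np.linspace(.05,.16,400); pts=np.array([pr(c,p+ux*s-[0,0,.19]) for s in ss]); i=np.argmin(((pts-q)**2).sum(1)); d=q-pts[i]
        t=pts[min(i+1,399)]-pts[i-1]; t/=np.linalg.norm(t); n=np.array([-t[1],t[0]])
        Jx=np.array([pr(c,p+ux*ss[i]-[0,0,.19]+e)-pts[i] for e in np.eye(3)*.001])@n
        print(c,"rod perp off px",round(d@n,2),"per mm xyz",Jx.round(3))
# loop references
H=hull("side",cyl(*L)); print("side loop pred: hole front",pr("side",C+ax*.007),"obs",obs("side",(148,325)))
print("hull",H.min(0),H.max(0),"obs",obs("side",(88,229)),obs("side",(222,372)))
# scene top edge
s=np.array([-ax[1],ax[0],0])
Hs=hull("scene",cyl(*L)); print("scene hull",cv2.approxPolyDP(Hs.astype(np.float32),1.0,True)[:,0], "obs TL,TR",obs("scene",(276,184)),obs("scene",(353,203)))
for c in("side","scene"): print(c,[(pr(c,C+e)-pr(c,C)).round(3) for e in np.eye(3)*.001])
E
```

```text
scene rod perp off px -0.22 per mm xyz [ 0.422  0.02  -0.312]
scene rod perp off px -0.36 per mm xyz [ 0.422  0.02  -0.312]
scene rod perp off px -0.18 per mm xyz [ 0.424  0.02  -0.314]
side rod perp off px 0.83 per mm xyz [0.572 0.027 0.038]
side rod perp off px 1.06 per mm xyz [0.581 0.028 0.038]
side rod perp off px 1.3 per mm xyz [0.591 0.028 0.039]
side loop pred: hole front [349.2508622  351.27195016] obs [348.0625 350.1875]
hull [341.19214 339.30978] [358.9563  355.80957] obs [340.5625 338.1875] [357.3125 356.0625]
scene hull [[455.581   247.54529]
 [451.15677 261.14536]
 [443.86215 258.8794 ]
 [448.29865 245.28912]] obs TL,TR [447.15 245.95] [454.85 247.85]
side [array([-0.589, -0.154]), array([-0.147,  0.516]), array([ 0.031, -0.315])]
scene [array([-0.148,  0.4  ]), array([0.513, 0.181]), array([ 0.108, -0.296])]
```

Emit:
arm_command --plan '[1,0,0.015,-0.003,0,1,0,0.035,-0.003,0,1,0,0.035,-0.003,0,1,0,0.035,-0.003,0]'

```text
time_s: 8.05
ee_pos: [0.5528, -0.0169, 0.278]
eef_rot: [3.141, 0.0, 1.619]
force: [1.1, -0.6, -1.4]
grip_width: 0.0255
```

```bash
python3 look.py 5; python3 - <<'E'
from h import *
f=[]
for c,(x0,y0,w,h) in [("scene",(420,228,40,40)),("side",(330,310,50,50))]:
    a=cv2.imread(f"pics/{c}5.png")[y0:y0+h,x0:x0+w]
    f.append(cv2.resize(a,(400,400),interpolation=cv2.INTER_LINEAR))
cv2.imwrite("pics/z5.png",np.hstack(f))
E
```

```text
8.05 [ 0.5528 -0.0169  0.278 ] [3.1415e+00 1.0000e-04 1.6188e+00] [ 1.06 -0.61 -1.43] [-0.031 -0.111  0.026] 0.02550670469954697
```

View pics/z5.png

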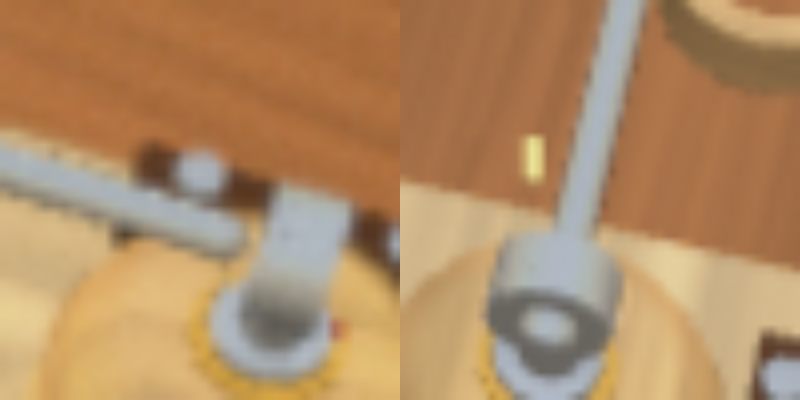

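Emit:
arm_command --plan '[1,0.0025,0,0.001,0,1,0.002,0.006,0.001,0,1,0.0018,0.012,0.001,0,1,0.0015,0.018,0.001,0,1,0.0015,0.018,0.001,0]'

```text
time_s: 8.7
ee_pos: [0.5533, -0.0097, 0.2782]
eef_rot: [-3.142, -0.0, 1.618]
force: [-0.2, 0.0, -1.7]
grip_width: 0.0256
```

```bash
python3 look.py 6; python3 - <<'E'
from h import *
f=[]
for c,(x0,y0,w,h) in [("scene",(420,228,40,40)),("side",(330,310,50,50))]:
    a=cv2.imread(f"pics/{c}6.png")[y0:y0+h,x0:x0+w]
    f.append(cv2.resize(a,(400,400),interpolation=cv2.INTER_LINEAR))
cv2.imwrite("pics/z6.png",np.hstack(f))
E
```

```text
8.7 [ 0.5533 -0.0097  0.2782] [-3.1415e+00 -1.0000e-04  1.6185e+00] [-0.25  0.   -1.68] [-0.055 -0.045  0.019] 0.025558850538666595
```

View pics/z6.png

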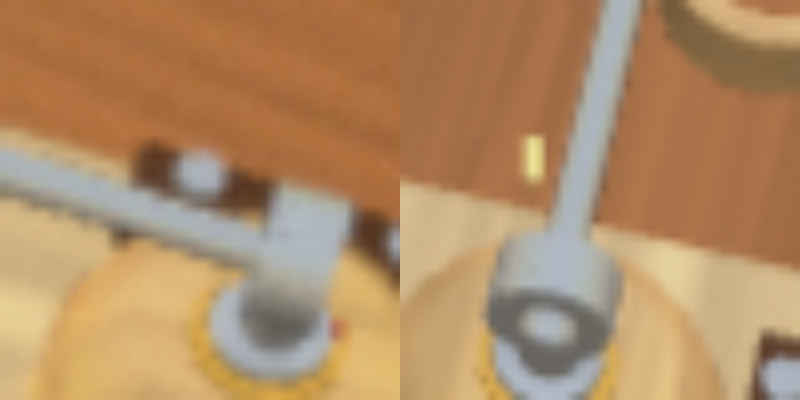

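No contact force, and the rod meets the loop face at about (262,245) in the enlarged scene crop. Continuing in small steps.

Emit:
arm_command --plan '[1,-0.0002,0.005,0,0,1,-0.0005,0.01,0,0,1,-0.0007,0.015,0,0,1,-0.001,0.02,0,0,1,-0.001,0.02,0,0]'

```text
time_s: 9.35
ee_pos: [0.5529, -0.0018, 0.2782]
eef_rot: [-3.141, 0.0, 1.618]
force: [0.2, -0.3, -1.6]
grip_width: 0.0255
```

```bash
python3 look.py 7; python3 - <<'E'
from h import *
f=[]
for c,(x0,y0,w,h) in [("scene",(420,228,40,40)),("side",(330,310,50,50))]:
    a=cv2.imread(f"pics/{c}7.png")[y0:y0+h,x0:x0+w]
    f.append(cv2.resize(a,(400,400),interpolation=cv2.INTER_LINEAR))
cv2.imwrite("pics/z7.png",np.hstack(f))
E
```

```text
9.35 [ 0.5529 -0.0018  0.2782] [-3.1415  0.      1.6184] [ 0.21 -0.32 -1.56] [-0.041 -0.132  0.019] 0.025507139255520124
```

View pics/z7.png

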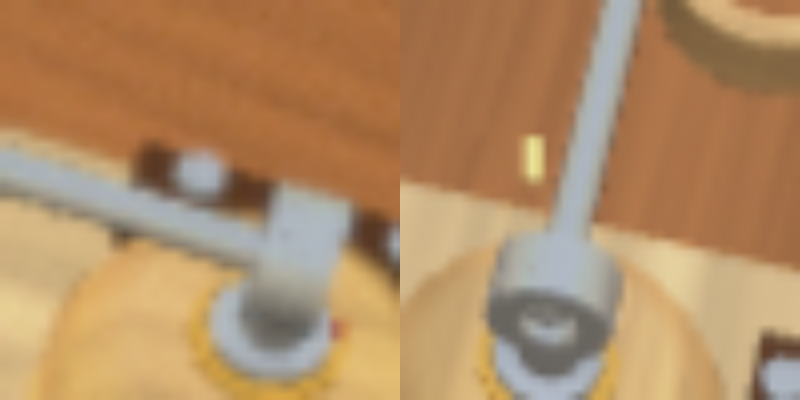

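The nose now shows inside the hole in the side view (side crop ~(548,328)). Pushing through.

Emit:
arm_command --plan '[1,-0.0005,0.01,0,0,1,-0.001,0.02,0,0,1,-0.0015,0.03,0,0,1,-0.002,0.042,0,0,1,-0.0025,0.055,0,0,1,-0.003,0.068,0,0,1,-0.0037,0.082,0,0,1,-0.0037,0.082,0,0,1,-0.0037,0.082,0,0]'

```text
time_s: 10.4
ee_pos: [0.5515, 0.0308, 0.2782]
eef_rot: [-3.142, 0.0, 1.618]
force: [-0.5, 0.7, -1.5]
grip_width: 0.0249
```

```bash
python3 look.py 8
```

```text
10.4 [0.5515 0.0308 0.2782] [-3.1416  0.      1.6185] [-0.52  0.73 -1.52] [-0.081 -0.101 -0.014] 0.02491595084724699
```

View pics/look8.png

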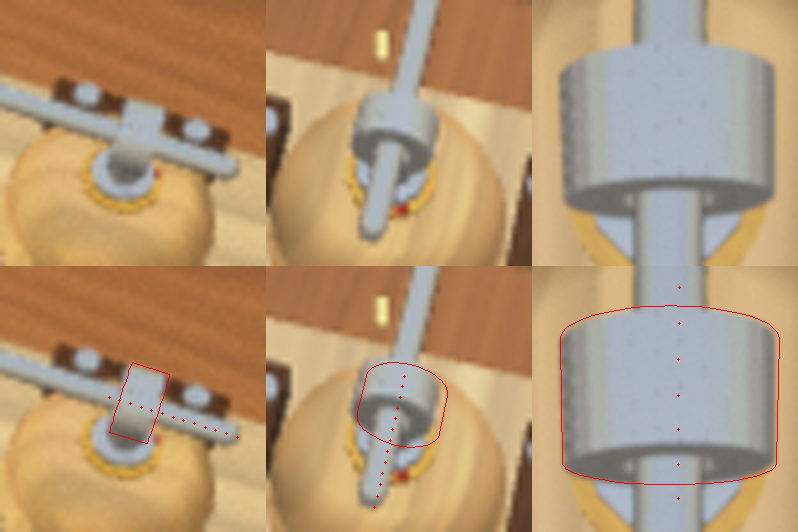

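Rod is clean through the loop, with no side load. Now the clockwise arc about the loop axis (~(0.5458, 0.1415), radius 0.111).

```bash
cat > arc.py <<'E'
from h import *
import sys
Lc=np.array([.5458,.1415])
def state(n=0):
    F=[];T=[]
    for i in range(max(n,1)):
        o=sensors.get_obs(); p=np.array(o["ee_pos"]); f=np.array(o["force"]); m=np.array(o["moment"]); r=p[:2]-Lc
        F.append(f); T.append((m[2]+r[0]*f[1]-r[1]*f[0], m[2]))
        if n: vision.camera("wrist")
    T=np.array(T); print("t",o["time_s"],"p",p.round(4),"yaw",round(o["eef_rot"][2],4),"bear",round(np.arctan2(-r[1],-r[0]),4),"rho",np.hypot(*r).round(4),"F",np.mean(F,0).round(2),"tau,Mz",T.mean(0).round(3),"sd",T.std(0).round(3),"w",round(o["grip_width"],4),"j6",round(o["qpos"][5],3))
    return o
def arc(th0,dth,n,rho=.1108):
    for i in range(1,n+1):
        th=th0-dth*i/n; d=-rho*(np.array([np.cos(th),np.sin(th)])-[np.cos(th0),np.sin(th0)])
        print("1, %.4f, %.4f, 0, %.4f,"%(d[0]/.4,d[1]/.4,-dth*i/n/2.0944))
E
python3 -c "
from arc import *
state(3); arc(1.6185,.9,15)"
```

```text
t 10.65 p [0.5515 0.0305 0.2783] yaw 1.6178 bear 1.6222 rho 0.1111 F [-0.2   0.08 -1.54] tau,Mz [-0.034 -0.013] sd [0.045 0.017] w 0.0256 j6 -0.058
1, -0.0166, -0.0003, 0, -0.0286,
1, -0.0332, 0.0004, 0, -0.0573,
1, -0.0497, 0.0021, 0, -0.0859,
1, -0.0661, 0.0048, 0, -0.1146,
1, -0.0824, 0.0085, 0, -0.1432,
1, -0.0983, 0.0131, 0, -0.1719,
1, -0.1140, 0.0187, 0, -0.2005,
1, -0.1293, 0.0252, 0, -0.2292,
1, -0.1441, 0.0326, 0, -0.2578,
1, -0.1585, 0.0409, 0, -0.2865,
1, -0.1724, 0.0500, 0, -0.3151,
1, -0.1857, 0.0600, 0, -0.3438,
1, -0.1984, 0.0707, 0, -0.3724,
1, -0.2104, 0.0822, 0, -0.4011,
1, -0.2217, 0.0943, 0, -0.4297,
```

Emit:
arm_command --plan '[1,-0.0166,-0.0003,0,-0.0286,1,-0.0332,0.0004,0,-0.0573,1,-0.0497,0.0021,0,-0.0859,1,-0.0661,0.0048,0,-0.1146,1,-0.0824,0.0085,0,-0.1432,1,-0.0983,0.0131,0,-0.1719,1,-0.114,0.0187,0,-0.2005,1,-0.1293,0.0252,0,-0.2292,1,-0.1441,0.0326,0,-0.2578,1,-0.1441,0.0326,0,-0.2578,1,-0.1441,0.0326,0,-0.2578]'

```text
time_s: 11.8
ee_pos: [0.494, 0.0437, 0.2784]
eef_rot: [3.141, -0.0, 1.08]
force: [-0.6, -0.2, -1.6]
grip_width: 0.0257
```

```bash
python3 -c "
from arc import *
state(3)"; python3 look.py 9
```

```text
t 11.9 p [0.494  0.0436 0.2782] yaw 1.0795 bear 1.0843 rho 0.1107 F [-0.83  0.38 -1.41] tau,Mz [0.052 0.152] sd [0.023 0.012] w 0.0256 j6 0.505
11.95 [0.494  0.0437 0.2782] [-3.1415 -0.      1.0792] [-0.68  1.   -1.44] [0.203 0.134 0.159] 0.025509992844337876
```

View pics/wrist9.png

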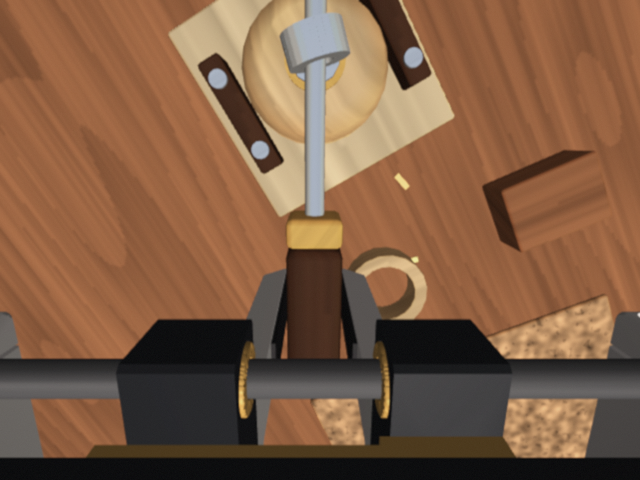

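Behaving as expected: the loop is skewed about 15° against the rod, ~0.05 N m. Continue to just short of the earliest home.

```bash
python3 -c "
from arc import *
arc(1.0785,.46,8)"
```

```text
1, -0.0138, 0.0079, 0, -0.0275,
1, -0.0271, 0.0166, 0, -0.0549,
1, -0.0400, 0.0261, 0, -0.0824,
1, -0.0522, 0.0363, 0, -0.1098,
1, -0.0638, 0.0471, 0, -0.1373,
1, -0.0748, 0.0587, 0, -0.1647,
1, -0.0852, 0.0708, 0, -0.1922,
1, -0.0948, 0.0835, 0, -0.2196,
```

Emit:
arm_command --plan '[1,-0.0138,0.0079,0,-0.0275,1,-0.0271,0.0166,0,-0.0549,1,-0.04,0.0261,0,-0.0824,1,-0.0522,0.0363,0,-0.1098,1,-0.0638,0.0471,0,-0.1373,1,-0.0748,0.0587,0,-0.1647,1,-0.0852,0.0708,0,-0.1922,1,-0.0948,0.0835,0,-0.2196,1,-0.0948,0.0835,0,-0.2196]'

```text
time_s: 13.0
ee_pos: [0.4558, 0.0775, 0.2783]
eef_rot: [3.142, -0.0, 0.618]
force: [-0.1, 0.8, -1.6]
grip_width: 0.0256
```

```bash
python3 -c "
from arc import *
state(3); arc(.6185,.54,18)"; python3 look.py 10
```

```text
t 13.1 p [0.4561 0.0771 0.2783] yaw 0.6204 bear 0.6225 rho 0.1105 F [ 0.27  1.07 -1.1 ] tau,Mz [0.068 0.147] sd [0.048 0.035] w 0.0258 j6 1.039
1, -0.0047, 0.0068, 0, -0.0143,
1, -0.0092, 0.0138, 0, -0.0286,
1, -0.0135, 0.0209, 0, -0.0430,
1, -0.0176, 0.0282, 0, -0.0573,
1, -0.0215, 0.0355, 0, -0.0716,
1, -0.0251, 0.0430, 0, -0.0859,
1, -0.0285, 0.0506, 0, -0.1003,
1, -0.0317, 0.0582, 0, -0.1146,
1, -0.0347, 0.0660, 0, -0.1289,
1, -0.0374, 0.0739, 0, -0.1432,
1, -0.0399, 0.0818, 0, -0.1576,
1, -0.0421, 0.0898, 0, -0.1719,
1, -0.0441, 0.0979, 0, -0.1862,
1, -0.0459, 0.1060, 0, -0.2005,
1, -0.0474, 0.1142, 0, -0.2149,
1, -0.0487, 0.1224, 0, -0.2292,
1, -0.0497, 0.1306, 0, -0.2435,
1, -0.0505, 0.1389, 0, -0.2578,
13.15 [0.4561 0.077  0.2783] [ 3.1416e+00 -2.0000e-04  6.2000e-01] [-0.38  2.03 -2.36] [0.341 0.012 0.247] 0.025792196410529874
```

View pics/look10.png

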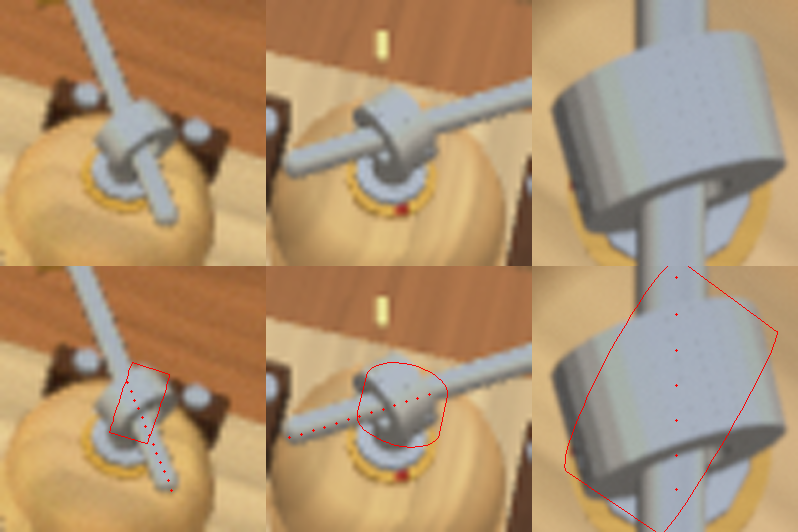

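Mark unmoved (side crop (402,211)), free torque still. Now small steps with a torque reading after each.

Emit:
arm_command --plan '[1,-0.0047,0.0068,0,-0.0143,1,-0.0092,0.0138,0,-0.0286,1,-0.0135,0.0209,0,-0.043,1,-0.0135,0.0209,0,-0.043]'

```text
time_s: 13.7
ee_pos: [0.4505, 0.0856, 0.2783]
eef_rot: [3.142, -0.0, 0.528]
force: [-0.0, 2.1, -1.9]
grip_width: 0.0256
```

```bash
python3 -c "
from arc import *
state(4); arc(.5285,.09,3)"
```

```text
t 13.85 p [0.4506 0.0854 0.2783] yaw 0.5293 bear 0.5327 rho 0.1105 F [ 0.11  2.61 -1.65] tau,Mz [0.007 0.249] sd [0.024 0.026] w 0.0256 j6 1.149
1, -0.0041, 0.0072, 0, -0.0143,
1, -0.0079, 0.0146, 0, -0.0286,
1, -0.0116, 0.0221, 0, -0.0430,
```

Emit:
arm_command --plan '[1,-0.0041,0.0074,0,-0.0143,1,-0.0079,0.015,0,-0.0286,1,-0.0116,0.0228,0,-0.043,1,-0.0116,0.0228,0,-0.043]'

```text
time_s: 14.3
ee_pos: [0.4459, 0.0947, 0.2783]
eef_rot: [3.142, -0.0, 0.438]
force: [-0.4, 0.7, -1.7]
grip_width: 0.0257
```

```bash
python3 -c "
from arc import *
state(4); arc(.4385,.09,3)"
```

```text
t 14.45 p [0.446  0.0945 0.2782] yaw 0.4391 bear 0.4405 rho 0.1103 F [-0.02  1.56 -1.51] tau,Mz [0.071 0.228] sd [0.018 0.037] w 0.0256 j6 1.26
1, -0.0034, 0.0076, 0, -0.0143,
1, -0.0066, 0.0153, 0, -0.0286,
1, -0.0096, 0.0230, 0, -0.0430,
```

Emit:
arm_command --plan '[1,-0.0034,0.0077,0,-0.0143,1,-0.0066,0.0155,0,-0.0286,1,-0.0096,0.0234,0,-0.043,1,-0.0096,0.0234,0,-0.043]'

```text
time_s: 14.9
ee_pos: [0.442, 0.104, 0.2782]
eef_rot: [3.142, 0.0, 0.348]
force: [0.6, 1.6, -1.8]
grip_width: 0.0256
```

```bash
python3 -c "
from arc import *
state(4); arc(.3485,.09,3)"
```

```text
t 15.05 p [0.4421 0.1038 0.2782] yaw 0.349 bear 0.3488 rho 0.1103 F [ 0.24  1.46 -1.34] tau,Mz [0.056 0.199] sd [0.026 0.031] w 0.0257 j6 1.372
1, -0.0027, 0.0079, 0, -0.0143,
1, -0.0052, 0.0158, 0, -0.0286,
1, -0.0074, 0.0238, 0, -0.0430,
```

Emit:
arm_command --plan '[1,-0.0027,0.008,0,-0.0143,1,-0.0052,0.016,0,-0.0286,1,-0.0074,0.0241,0,-0.043,1,-0.0074,0.0241,0,-0.043]'

```text
time_s: 15.5
ee_pos: [0.4391, 0.1137, 0.2783]
eef_rot: [3.142, -0.0, 0.258]
force: [0.3, 0.7, -1.7]
grip_width: 0.0252
```

```bash
python3 -c "
from arc import *
state(4); arc(.2585,.09,3)"
```

```text
t 15.65 p [0.4391 0.1135 0.2782] yaw 0.2591 bear 0.257 rho 0.1103 F [ 0.36  1.11 -1.44] tau,Mz [0.067 0.175] sd [0.058 0.044] w 0.0255 j6 1.484
1, -0.0020, 0.0081, 0, -0.0143,
1, -0.0038, 0.0162, 0, -0.0286,
1, -0.0053, 0.0244, 0, -0.0430,
```

Emit:
arm_command --plan '[1,-0.002,0.0081,0,-0.0143,1,-0.0038,0.0163,0,-0.0286,1,-0.0053,0.0246,0,-0.043,1,-0.0053,0.0246,0,-0.043]'

```text
time_s: 16.1
ee_pos: [0.437, 0.1235, 0.2782]
eef_rot: [3.141, -0.0, 0.168]
force: [1.4, -0.5, -1.1]
grip_width: 0.0256
```

```bash
python3 -c "
from arc import *
state(4); arc(.1685,.09,3)"
```

```text
t 16.25 p [0.437  0.1233 0.2783] yaw 0.169 bear 0.166 rho 0.1103 F [ 0.95  0.39 -1.07] tau,Mz [0.167 0.192] sd [0.075 0.054] w 0.0254 j6 1.596
1, -0.0013, 0.0082, 0, -0.0143,
1, -0.0023, 0.0165, 0, -0.0286,
1, -0.0031, 0.0247, 0, -0.0430,
```

Emit:
arm_command --plan '[1,-0.0013,0.0082,0,-0.0143,1,-0.0013,0.0082,0,-0.0143]'

```text
time_s: 16.5
ee_pos: [0.4365, 0.1267, 0.2783]
eef_rot: [3.142, -0.0, 0.138]
force: [1.1, -0.1, -1.5]
grip_width: 0.026
```

```bash
python3 -c "
from arc import *
state(6); arc(.1385,.09,3)"
```

```text
t 16.75 p [0.4365 0.1266 0.2783] yaw 0.1386 bear 0.1352 rho 0.1103 F [ 1.5  -0.09 -1.07] tau,Mz [0.293 0.262] sd [0.045 0.02 ] w 0.0254 j6 1.634
1, -0.0010, 0.0082, 0, -0.0143,
1, -0.0018, 0.0165, 0, -0.0286,
1, -0.0023, 0.0248, 0, -0.0430,
```

Torque is now climbing with almost no further turn, so it has come home (~0.29 N m in windup). I'll take reference pictures before going on.

```bash
python3 look.py 11; python3 -c "
from h import *
a=cv2.imread('pics/wrist11.png')[0:130,240:400]; cv2.imwrite('pics/wc11.png',cv2.resize(a,(800,650)[:2],interpolation=cv2.INTER_CUBIC)[:600])"
```

```text
16.8 [0.4365 0.1266 0.2783] [ 3.1415e+00 -1.0000e-04  1.3840e-01] [ 0.67  1.17 -1.16] [-0.004 -0.253  0.269] 0.02560116350511691
```

View pics/look11.png

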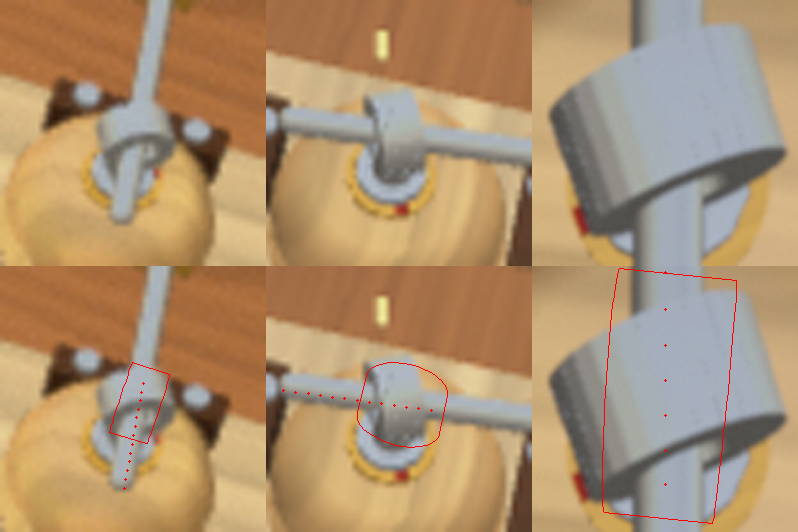

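View pics/wc11.png

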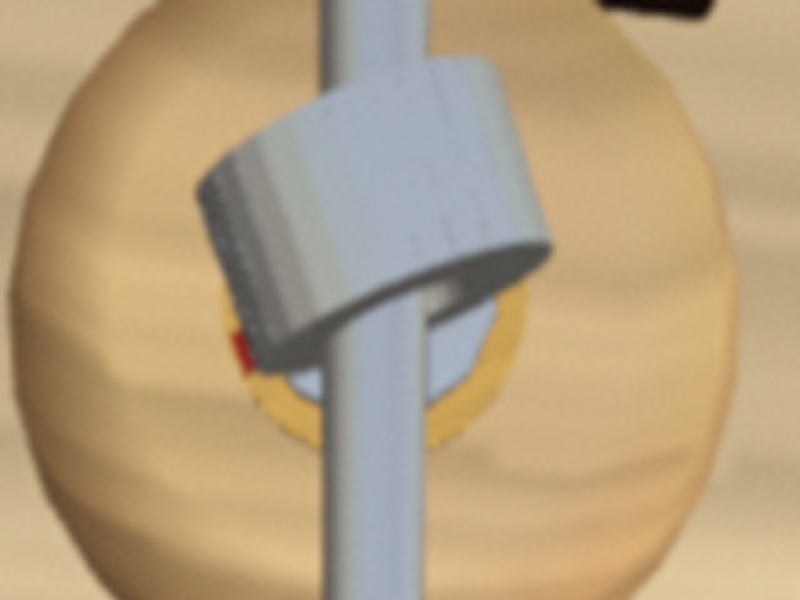

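The mark shows at wrist px ~(70,289), unmoved reference. Continue with 0.03 rad steps.

Emit:
arm_command --plan '[1,-0.001,0.0082,0,-0.0143,1,-0.001,0.0082,0,-0.0143]' --newtons 60

```text
time_s: 17.15
ee_pos: [0.4361, 0.1301, 0.2783]
eef_rot: [3.142, -0.0, 0.108]
force: [2.5, -1.0, -0.8]
grip_width: 0.0256
```

```bash
python3 -c "
from arc import *
state(8); arc(.1085,.09,3)"
```

```text
t 17.5 p [0.4361 0.13   0.2783] yaw 0.1083 bear 0.1047 rho 0.1103 F [ 1.59 -0.92 -0.91] tau,Mz [0.39 0.27] sd [0.049 0.026] w 0.0258 j6 1.672
1, -0.0008, 0.0083, 0, -0.0143,
1, -0.0013, 0.0166, 0, -0.0286,
1, -0.0016, 0.0249, 0, -0.0430,
```

Emit:
arm_command --plan '[1,-0.0008,0.0083,0,-0.0143,1,-0.0008,0.0083,0,-0.0143]'

```text
time_s: 17.75
ee_pos: [0.4357, 0.1335, 0.2783]
eef_rot: [3.142, -0.0, 0.078]
force: [1.0, -1.7, -0.6]
grip_width: 0.0256
```

```bash
python3 -c "
from arc import *
state(8); arc(.0785,.09,3)"
```

```text
t 18.1 p [0.4358 0.1333 0.2783] yaw 0.0784 bear 0.0744 rho 0.1104 F [ 1.77 -1.43 -0.72] tau,Mz [0.428 0.256] sd [0.062 0.049] w 0.0251 j6 1.709
1, -0.0005, 0.0083, 0, -0.0143,
1, -0.0008, 0.0166, 0, -0.0286,
1, -0.0008, 0.0249, 0, -0.0430,
```

Emit:
arm_command --plan '[1,-0.0005,0.0083,0,-0.0143,1,-0.0008,0.0138,0,-0.024,1,-0.0008,0.0138,0,-0.024]'

```text
time_s: 18.45
ee_pos: [0.4354, 0.139, 0.2783]
eef_rot: [3.142, -0.0, 0.028]
force: [2.5, -1.6, 0.3]
grip_width: 0.026
```

```bash
python3 -c "
from arc import *
state(7); arc(.0285,.09,3)"; python3 look.py 12; python3 -c "
from h import *
f=[cv2.resize(cv2.imread('pics/wrist%d.png'%i)[0:130,260:380],(400,433),interpolation=cv2.INTER_CUBIC) for i in (11,12)]
cv2.imwrite('pics/wc12.png',np.hstack(f))"
```

```text
t 18.75 p [0.4354 0.1388 0.2783] yaw 0.0281 bear 0.0242 rho 0.1104 F [ 1.85 -1.57 -0.78] tau,Mz [0.469 0.29 ] sd [0.068 0.036] w 0.0258 j6 1.771
1, -0.0001, 0.0083, 0, -0.0143,
1, 0.0000, 0.0166, 0, -0.0286,
1, 0.0004, 0.0249, 0, -0.0430,
18.8 [0.4354 0.1388 0.2783] [-3.1416e+00 -1.0000e-04  2.8100e-02] [ 1.78 -1.65 -0.99] [-0.277 -0.433  0.344] 0.025602100988313406
```

View pics/wc12.png

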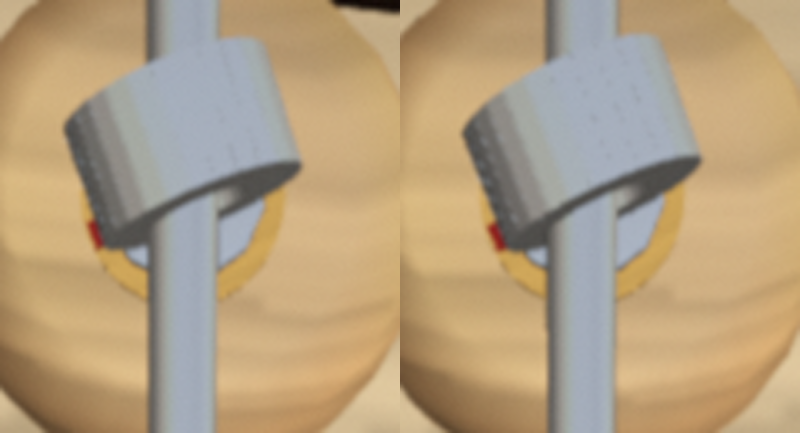

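```bash
cat > mk.py <<'E'
from h import *
from scipy.spatial.transform import Rotation as Ro
def Tt(p,yaw):
    T=np.eye(4); T[:3,:3]=Ro.from_euler('xyz',[np.pi,0,yaw]).as_matrix(); T[:3,3]=p; return T
def campar():
    o=sensors.get_obs(); K,R,t=P("wrist"); W=np.eye(4);W[:3,:3]=R;W[:3,3]=t
    return K, W@Tt(o["ee_pos"],o["eef_rot"][2])   # cam<-tool
def par(K,CT,p,yaw):
    W=CT@np.linalg.inv(Tt(p,yaw)); return K,W[:3,:3],W[:3,3]
Lc=np.array([.5458,.1415])
def mark(img,pr):
    im=cv2.imread(img).astype(float); b,g,r=im[...,0],im[...,1],im[...,2]
    w=np.clip(r-1.6*np.maximum(g,b)-10,0,None); w[:, :270]=0; w[:,400:]=0; w[130:]=0
    ys,xs=np.nonzero(w>15)
    if len(xs)==0: print(img,"no mark"); return
    ww=w[ys,xs]; c=(np.average(ys,weights=ww),np.average(xs,weights=ww))
    X=onz("wrist",c,.061,pr)[:2]-Lc
    print(img,"px",np.round(c,2),len(xs),"world",X.round(4),"az",np.arctan2(X[1],X[0]).round(3),"r",np.hypot(*X).round(4))
E
python3 - <<'E'
from mk import *
K,CT=campar()
np.savez("cam.npz",K=K,CT=CT)
mark("pics/wrist10.png",par(K,CT,[.4561,.077,.2783],.62))
mark("pics/wrist11.png",par(K,CT,[.4365,.1266,.2783],.1384))
mark("pics/wrist12.png",par(K,CT,[.4354,.1388,.2783],.0281))
E
```

```text
pics/wrist10.png no mark
pics/wrist11.png px [ 69.79 288.23] 16 world [-0.0075  0.0116] az 2.142 r 0.0138
pics/wrist12.png px [ 70.63 288.6 ] 19 world [-0.0067  0.0123] az 2.067 r 0.014
```

Mark has turned ~0.075 rad (0.9 mm) with ~0.50 N m, and both agree with the given spring. About 0.07 rad more brings it to mid-window.

Emit:
arm_command --plan '[1,-0.0001,0.0083,0,-0.0143,1,0,0.0138,0,-0.024,1,0,0.0138,0,-0.024]'

```text
time_s: 19.25
ee_pos: [0.4354, 0.1446, 0.2783]
eef_rot: [3.142, -0.0, -0.023]
force: [1.8, -1.4, -1.0]
grip_width: 0.0254
```

```bash
python3 -c "
from arc import *
o=state(8); p=o['ee_pos']; y=o['eef_rot'][2]
im=vision.camera('wrist'); cv2.imwrite('pics/wrist13.png',im)
from mk import *
d=np.load('cam.npz'); mark('pics/wrist13.png',par(d['K'],d['CT'],p,y)); arc(-.0215,.06,2)
cv2.imwrite('pics/wc13.png',cv2.resize(im[0:130,260:380],(480,520),interpolation=cv2.INTER_CUBIC))"
```

```text
t 19.6 p [0.4354 0.1444 0.2783] yaw -0.0222 bear -0.026 rho 0.1104 F [ 2.25 -1.31 -0.86] tau,Mz [0.472 0.334] sd [0.072 0.058] w 0.0255 j6 1.833
pics/wrist13.png px [ 70.9  288.46] 18 world [-0.0061  0.0127] az 2.021 r 0.0141
1, 0.0003, 0.0083, 0, -0.0143,
1, 0.0009, 0.0166, 0, -0.0286,
```

View pics/wc13.png

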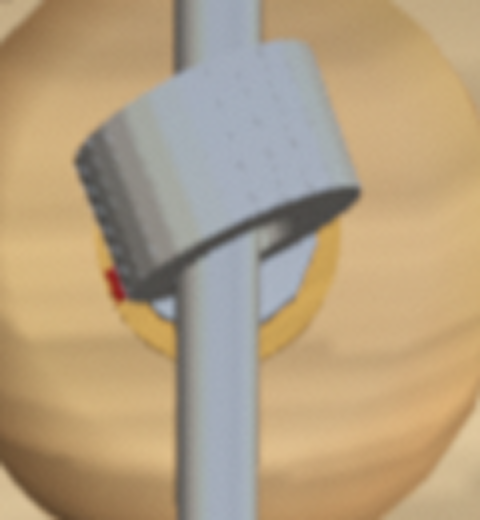

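Emit:
arm_command --plan '[1,0.0003,0.0083,0,-0.0143,1,0.0004,0.0095,0,-0.0164,1,0.0004,0.0095,0,-0.0164]'

```text
time_s: 20.0
ee_pos: [0.4356, 0.1482, 0.2782]
eef_rot: [3.142, 0.0, -0.056]
force: [3.3, -1.9, -0.2]
grip_width: 0.0257
```

```bash
python3 -c "
from arc import *
o=state(10); p=o['ee_pos']; y=o['eef_rot'][2]
im=vision.camera('wrist'); cv2.imwrite('pics/wrist14.png',im)
from mk import *
d=np.load('cam.npz'); mark('pics/wrist14.png',par(d['K'],d['CT'],p,y))"; python3 look.py 14 "(.5458,.1415,.29)"
```

```text
t 20.45 p [0.4356 0.1482 0.2782] yaw -0.0567 bear -0.0603 rho 0.1104 F [ 2.32 -1.76 -0.83] tau,Mz [0.53  0.352] sd [0.05  0.024] w 0.0255 j6 1.876
pics/wrist14.png px [ 71.07 288.49] 17 world [-0.0058  0.0129] az 1.994 r 0.0141
20.55 [0.4356 0.1482 0.2782] [-3.1416 -0.     -0.0567] [ 2.68 -1.37  0.31] [-0.304 -0.506  0.378] 0.025382412802708636
```

View pics/look14.png

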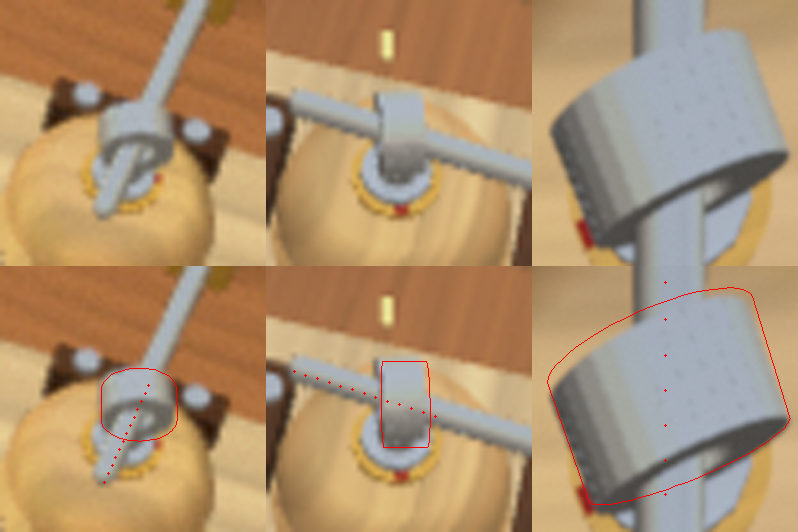

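Torque ≈0.53–0.56 N m, mark turned ≈0.148 rad (1.8 mm): snug, so stop here. Back the bar off into the slack and check, then draw it out.

```bash
python3 -c "
from arc import *
arc(-.0559,-.31,6)"
```

```text
1, -0.0004, -0.0143, 0, 0.0247,
1, -0.0001, -0.0286, 0, 0.0493,
1, 0.0009, -0.0429, 0, 0.0740,
1, 0.0027, -0.0571, 0, 0.0987,
1, 0.0052, -0.0712, 0, 0.1233,
1, 0.0085, -0.0851, 0, 0.1480,
```

Emit:
arm_command --plan '[1,-0.0004,-0.0143,0,0.0247,1,-0.0001,-0.0286,0,0.0493,1,0.0009,-0.0429,0,0.074,1,0.0027,-0.0571,0,0.0987,1,0.0052,-0.0712,0,0.1233,1,0.0085,-0.0851,0,0.148,1,0.0085,-0.0851,0,0.148]'

```text
time_s: 21.4
ee_pos: [0.4389, 0.1139, 0.2781]
eef_rot: [-3.141, 0.001, 0.253]
force: [-1.0, 0.9, -1.9]
grip_width: 0.0259
```

```bash
python3 -c "
from arc import *
state(4)"; python3 look.py 15 "(.5458,.1415,.27)"
```

```text
t 21.55 p [0.4388 0.1144 0.2781] yaw 0.2516 bear 0.2485 rho 0.1103 F [-0.34  0.18 -1.3 ] tau,Mz [-0.006  0.022] sd [0.065 0.022] w 0.0256 j6 1.493
21.6 [0.4389 0.1144 0.2782] [-3.1414e+00  4.0000e-04  2.5210e-01] [ 0.09  0.29 -1.99] [-0.036  0.023  0.028] 0.02533497539330006
```

View pics/look15.png

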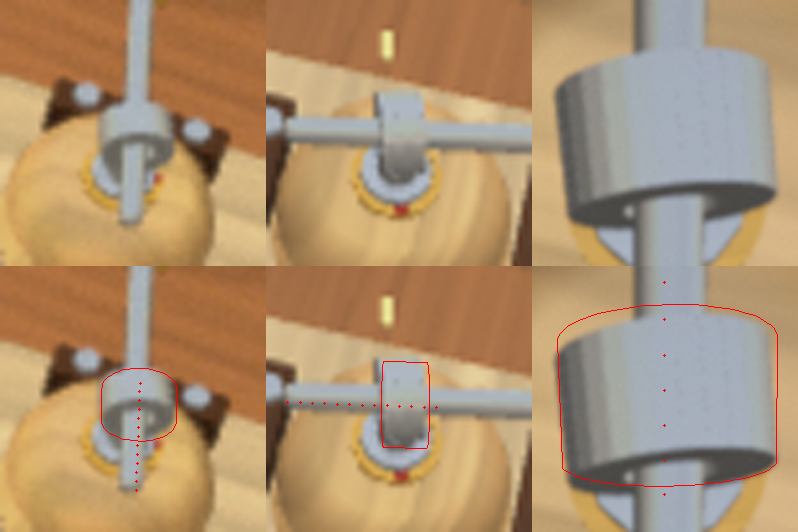

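Unloaded (tau ≈ 0), with the rod loose in the loop. Drawing out along the bar axis.

Emit:
arm_command --plan '[1,-0.02,-0.005,0,0,1,-0.045,-0.0116,0,0,1,-0.07,-0.018,0,0,1,-0.1,-0.0258,0,0,1,-0.13,-0.0335,0,0,1,-0.155,-0.04,0,0,1,-0.17,-0.0438,0,0,1,-0.17,-0.0438,0,0]'

```text
time_s: 22.55
ee_pos: [0.3704, 0.0965, 0.2784]
eef_rot: [-3.142, -0.0, 0.253]
force: [0.2, 0.9, -0.0]
grip_width: 0.0254
```

```bash
python3 -c "
from arc import *
state(2)"; python3 look.py 16 "(.5458,.1415,.3)"
```

```text
t 22.6 p [0.3709 0.0966 0.2784] yaw 0.2531 bear 0.2513 rho 0.1806 F [ 0.47  0.79 -0.88] tau,Mz [-0.149 -0.032] sd [0.047 0.01 ] w 0.0254 j6 1.477
22.65 [0.3711 0.0967 0.2784] [ 3.1416e+00 -6.0000e-04  2.5310e-01] [-0.24 -0.72 -1.98] [-0.003  0.048  0.052] 0.0256511285072642
```

View pics/look16.png

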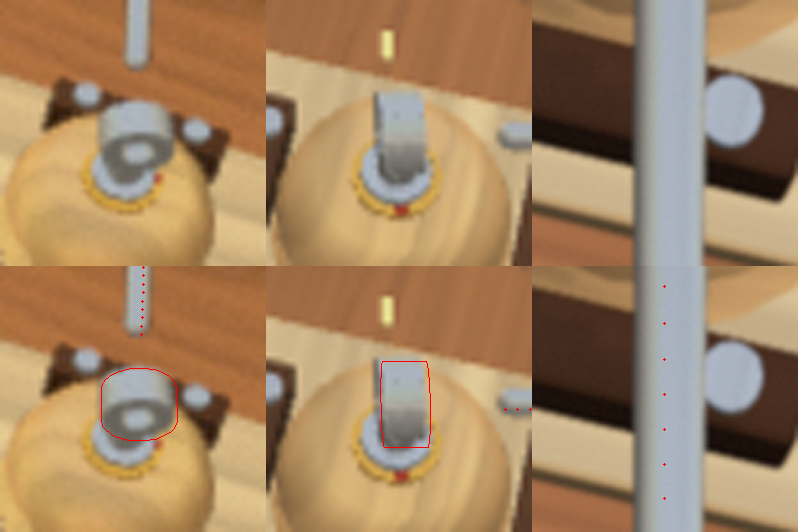

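View pics/wrist16.png

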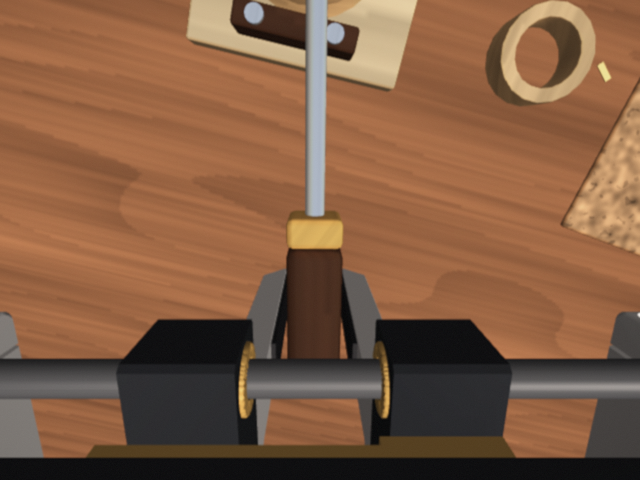

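The bar is out: nose clear of the loop in both views. Lifting, with a quick wrist look from the same pose as the first look to compare the mark.

Emit:
arm_command --plan '[1,0,0,0.1,0,1,0,0,0.2,0,1,0.03,0,0.297,0.07,1,0.08,0.004,0.297,0.14,1,0.14,0.004,0.297,0.21,1,0.2,0.004,0.297,0.28,1,0.26,0.004,0.297,0.35,1,0.31,0.004,0.297,0.42,1,0.331,0.004,0.297,0.49,1,0.331,0.004,0.297,0.56,1,0.331,0.004,0.297,0.63,1,0.331,0.004,0.297,0.63,1,0.331,0.004,0.297,0.63]'

```text
time_s: 24.1
ee_pos: [0.5035, 0.0983, 0.3969]
eef_rot: [-3.141, 0.0, 1.568]
force: [1.2, -0.3, -1.1]
grip_width: 0.0256
```

```bash
python3 - <<'E'
from mk import *
o=sensors.get_obs(); print(o["time_s"],o["ee_pos"],o["eef_rot"])
im=vision.camera("wrist"); cv2.imwrite("pics/wrist17.png",im)
d=np.load("cam.npz")
def mk2(f,p,y):
    pr=par(d["K"],d["CT"],p,y); im=cv2.imread(f).astype(float)
    w=np.clip(im[...,2]-1.6*np.maximum(im[...,0],im[...,1])-10,0,None); m=np.zeros_like(w); m[150:205,335:400]=1; w=w*m
    ys,xs=np.nonzero(w>10); c=(np.average(ys,weights=w[ys,xs]),np.average(xs,weights=w[ys,xs])); X=onz("wrist",c,.061,pr)[:2]-Lc
    print(f,np.round(c,2),len(xs),X.round(4),np.arctan2(X[1],X[0]))
mk2("pics/w3.png",[.5035,.0983,.3969],1.572); mk2("pics/wrist17.png",o["ee_pos"],o["eef_rot"][2])
f=[cv2.resize(cv2.imread(p)[135:225,320:420],(400,360),interpolation=cv2.INTER_CUBIC) for p in("pics/w3.png","pics/wrist17.png")]
cv2.imwrite("pics/cmp17.png",np.hstack(f))
E
```

```text
24.1 [0.50348704 0.09826324 0.39688247] [-3.14136355e+00  6.24363102e-05  1.56824739e+00]
pics/w3.png [163.29 358.22] 10 [-0.0046  0.0095] 2.023809703908923
pics/wrist17.png [162.24 360.05] 11 [-0.0029  0.0102] 1.8510534889322905
```

View pics/cmp17.png

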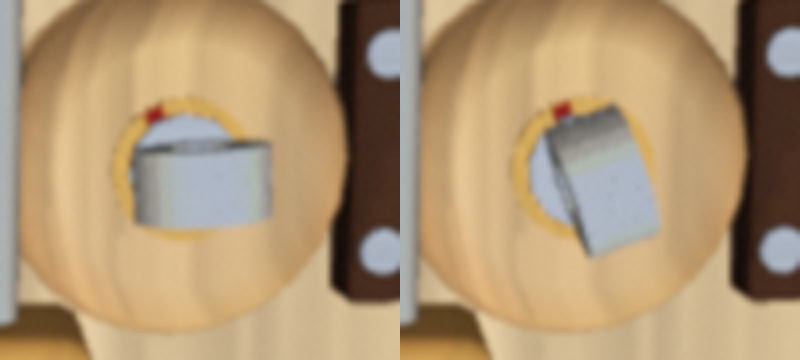

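The mark moved ~2.1 px ≈ 1.8 mm, inside 1–3 mm. Now I'll lay the bar back at its original place.

Emit:
arm_command --plan '[1,0,-0.1,0,-0.07,1,0,-0.2,0,-0.14,1,0,-0.3,0,-0.21,1,0,-0.4,0,-0.28,1,0,-0.5,0,-0.35,1,0,-0.58,0,-0.42,1,0,-0.625,0,-0.49,1,0,-0.625,0,-0.56,1,0,-0.625,0,-0.63,1,0,-0.625,0,-0.697,1,0,-0.625,-0.1,-0.697,1,0,-0.625,-0.2,-0.697,1,0,-0.625,-0.3,-0.697,1,0,-0.625,-0.38,-0.697,1,0,-0.625,-0.43,-0.697,1,0,-0.625,-0.455,-0.697,1,0,-0.625,-0.465,-0.697,1,0,-0.625,-0.465,-0.697]'

```text
time_s: 25.95
ee_pos: [0.5036, -0.1518, 0.2114]
eef_rot: [3.141, -0.0, 0.112]
force: [-0.3, -0.1, -0.9]
grip_width: 0.0254
```

```bash
python3 look.py 18 "(.58,-.145,.1)"
```

```text
25.95 [ 0.5036 -0.1518  0.2114] [ 3.1414e+00 -4.0000e-04  1.1190e-01] [-0.34 -0.13 -0.89] [ 0.054  0.071 -0.024] 0.0253698663173332
```

View pics/side18.png

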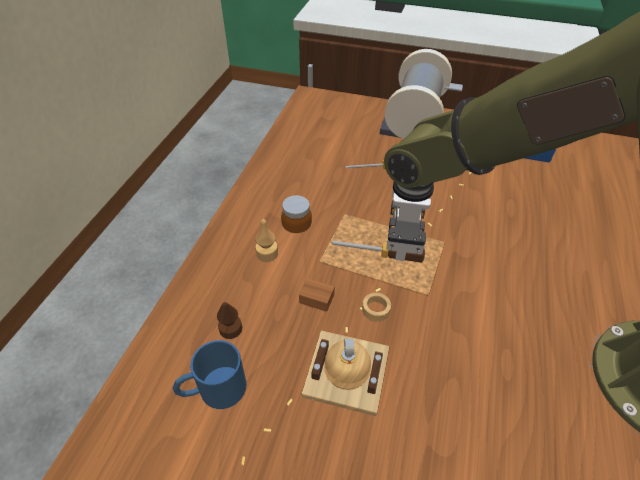

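View pics/wrist18.png

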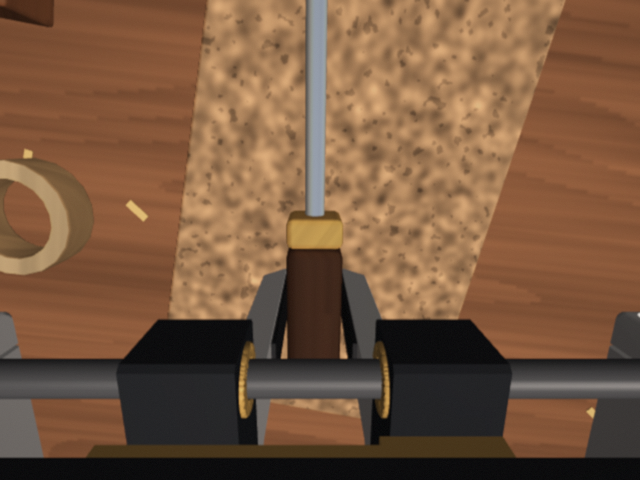

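The bar hangs above its old place, within the mat (side tip ~(244,333)). Final lowering.

Emit:
arm_command --plan '[1,0,0,-0.004,0,1,0,0,-0.008,0,1,0,0,-0.0105,0,1,0,0,-0.0105,0,1,0,0,-0.0105,0]'

```text
time_s: 26.6
ee_pos: [0.5034, -0.1518, 0.207]
eef_rot: [3.141, -0.0, 0.113]
force: [-2.0, 1.5, 1.4]
grip_width: 0.0254
```

```bash
python3 -c "
from arc import *
state(4)"
```

```text
t 26.75 p [ 0.5034 -0.1518  0.207 ] yaw 0.1129 bear 1.4272 rho 0.2963 F [-1.89  0.78  3.37] tau,Mz [-0.574  0.014] sd [0.118 0.008] w 0.0255 j6 1.095
```

Light contact (Fz turned from −1.5 to about +3 N), so it is down. Opening in place, then rising.

Emit:
arm_command --plan '[0.3,0,0,0,0,0.2,0,0,0,0,0,0,0,0,0,-0.5,0,0,0,0,-1,0,0,0,0,-1,0,0,0,0,-1,0,0,0,0,-1,0,0,0,0,-1,0,0,0,0,-1,0,0,0,0]'

```text
time_s: 27.8
ee_pos: [0.5034, -0.1518, 0.2069]
eef_rot: [3.142, -0.0, 0.113]
force: [0.5, -0.3, 0.2]
grip_width: 0.0935
```

```bash
python3 look.py 19 "(.58,-.145,.1)"
```

```text
27.8 [ 0.5034 -0.1518  0.2069] [ 3.1416 -0.      0.1129] [ 0.55 -0.27  0.23] [ 0.007  0.029 -0.024] 0.09346037797578523
```

View pics/wrist19.png

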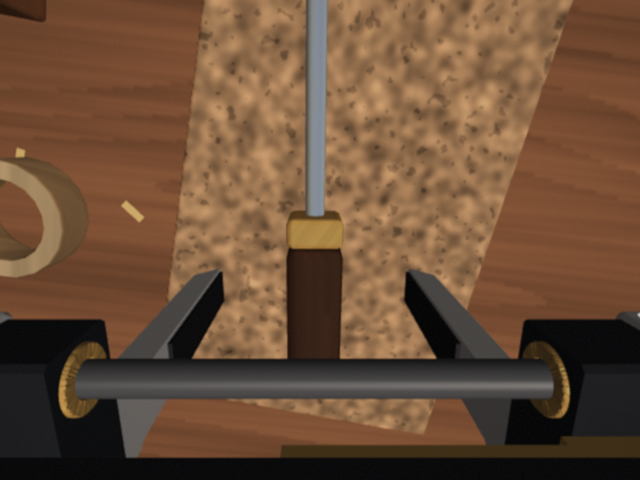

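Emit:
arm_command --plan '[-1,0,0,0.08,0,-1,0,0,0.2,0,-1,0,0,0.32,0,-1,0,0,0.4,0,-1,-0.1,-0.1,0.45,0,-1,-0.2,-0.2,0.45,0,-1,-0.3,-0.3,0.45,0,-1,-0.3,-0.3,0.45,0,-1,-0.3,-0.3,0.45,0,-1,-0.3,-0.3,0.45,0]'

```text
time_s: 28.95
ee_pos: [0.3834, -0.2718, 0.387]
eef_rot: [3.142, -0.0, 0.112]
force: [0.2, 0.1, -0.5]
grip_width: 0.0939
```

```bash
python3 look.py 20 "(.58,-.145,.1)"; python3 - <<'E'
from h import *
for c in("scene","side"):
    a=cv2.imread(f"pics/{c}20.png"); cv2.imwrite(f"pics/fin_{c}.png",a)
    d=cv2.absdiff(a,cv2.imread(f"pics/{c}0.png")).max(2)>40
    n,l,s,ce=cv2.connectedComponentsWithStats(d.astype(np.uint8))
    print(c,[(ce[i].round().astype(int).tolist(),int(s[i,4])) for i in range(1,n) if s[i,4]>12])
E
```

```text
28.95 [ 0.3834 -0.2718  0.387 ] [ 3.1415e+00 -3.0000e-04  1.1190e-01] [ 0.18  0.09 -0.53] [ 0.056 -0.017  0.035] 0.09392232839950006
scene [([202, 13], 157), ([284, 41], 5040), ([426, 12], 327), ([470, 2], 95), ([539, 45], 4285), ([470, 25], 341), ([469, 59], 16), ([460, 87], 33), ([491, 99], 157), ([459, 98], 17), ([327, 198], 14), ([449, 253], 92)]
side [([553, 39], 5965), ([590, 1], 31), ([619, 5], 29), ([577, 6], 24), ([588, 14], 50), ([600, 24], 135), ([565, 51], 17), ([571, 63], 161), ([527, 69], 22), ([509, 78], 194), ([572, 75], 13), ([590, 95], 841), ([498, 127], 2831), ([478, 92], 30), ([609, 259], 10519), ([348, 347], 94), ([613, 378], 69), ([628, 401], 485)]
```

View pics/scene20.png

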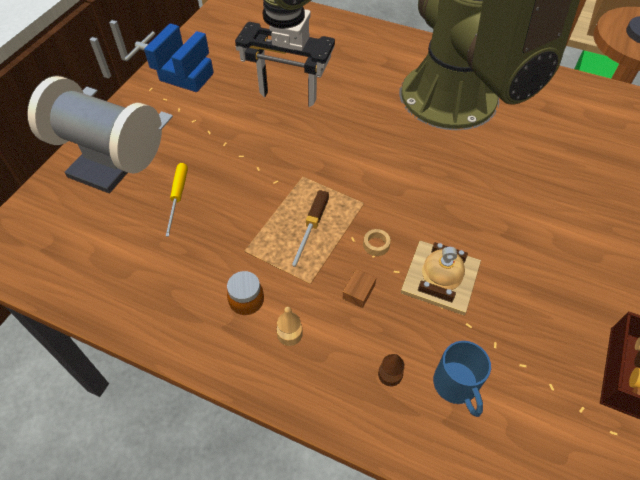

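View pics/side20.png

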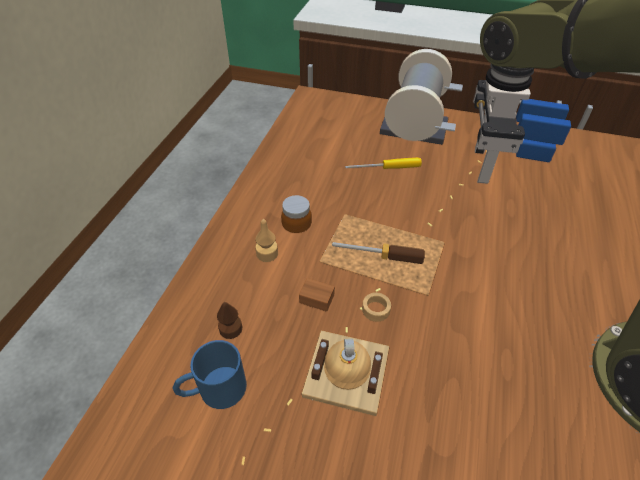

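The bar lies flat on the mat (scene ~(228,310)), the eye is turned (scene (256,448)), and nothing else has changed apart from the arm. Handing in.

```bash
python3 -c "
from station import job; print(job.hand_in())"
```

```text
the job is handed in; nothing more can be done
None
```

I passed the bar's rod through the eye's loop, turned the eye clockwise until it was snug, drew the bar out and laid it flat on the mat where it had been. The job was handed in at about 29 s of the 72 s allowed; no verdict was reported.

- **Snugness:** the last torque reading before backing off was about 0.53 N m, or about 0.56 allowing for a small sensor bias. The reading before that, 0.47, was about 0.05 below what the mark's turn implied. Readings scattered by about 0.05 to 0.07.
- **Mark shift:** tracked from about when the eye came home, the mark had turned about 0.15 rad. Before-and-after wrist pictures from the same pose gave about 0.17 rad. Both come to about 1.8 to 2.1 mm on the 12 mm radius, within the 1 to 3 mm asked.
- **After backing off:** torque fell to about zero, and the pictures showed the eye staying where it was left.
- **Final pictures:** the bar lies within the mat with the gripper open and clear of everything. Comparing the two fixed cameras before and after showed no changes other than the arm, the eye and a faint change at the bar's handle.

One disagreement came up. Before insertion the scene camera put the rod a few millimetres higher than the other measurements did. I trusted the given heights, and the rod went in without any contact force.

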